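# Sort stripped pump fittings on the oil-store trolley

## Task

Sort the parts of the stripped pump: stand the two hose connectors in the divided box, one in each cell, set the two stubby pipe plugs side by side in the shallow rectangular tray, and stand the filter can in the round drip pan. Every part must finish upright (the same way up as it is now), resting on the floor of its container and released. Leave the oil bottle and the small jar standing where they are.

Things in the scene. Friction and masses are not known exactly. Their poses are not given: they have to be found in the camera images.
- connector_a_c (a point): Steel hose connector standing upright on its threaded end: round foot 34 mm across and 10 mm high, then a hexagon collar 38 mm across flats (44 over corners) from 10 to 26 mm up, then a ribbed round hose tail 26 mm across up to the top at 90 mm; 0.22 kg. The point is its centre, 45 mm above its underside; its z axis points up along the tail. The two connectors are alike and interchangeable; any yaw.
- connector_b_c (a point): Steel hose connector standing upright on its threaded end: round foot 34 mm across and 10 mm high, then a hexagon collar 38 mm across flats (44 over corners) from 10 to 26 mm up, then a ribbed round hose tail 26 mm across up to the top at 90 mm; 0.22 kg. The point is its centre, 45 mm above its underside; its z axis points up along the tail. The two connectors are alike and interchangeable; any yaw.
- plug_a_c (a point): Stubby round dark steel pipe plug standing on its flat end: 44 mm across, 42 mm high, thread lines round its lower half, square black socket mark on top; 0.30 kg. The point is its centre, 21 mm above its underside; z axis up. The two plugs are alike and interchangeable; any yaw.
- plug_b_c (a point): Stubby round dark steel pipe plug standing on its flat end: 44 mm across, 42 mm high, thread lines round its lower half, square black socket mark on top; 0.30 kg. The point is its centre, 21 mm above its underside; z axis up. The two plugs are alike and interchangeable; any yaw.
- filter_c (a point): Aluminium filter can standing upright: plain cylinder 60 mm across, 85 mm high, with small ribs (1 mm proud) round its upper part and a dark ring near its foot; 0.35 kg. The point is its centre, 42.5 mm above its underside; z axis up; any yaw.
- box: Fixed light wooden open box with one divider making two cells: outside 76 mm along its x, 142 mm along its y, 38 mm high; walls and divider 4 mm, floor 4 mm thick. Origin at the centre of its underside, z up. The divider lies across the middle (y = 0); the two cells are each 68 mm (x) by 65 mm (y), centred at y = +34.5 mm and y = -34.5 mm; rim and divider top 38 mm above the table.
- tray: Fixed shallow rectangular steel tray, undivided: outside 110 mm along its x, 170 mm along its y, 15 mm high; walls 4 mm, floor 4 mm thick. Origin at the centre of its underside, z up.
- pan: Fixed round dark steel drip pan: 140 mm across at the rim, 18 mm high, clear floor about 126 mm across, floor 4 mm thick. Origin at the centre of its underside, z up.
- oil_bottle_c (a point): Bystander, not to be disturbed: white plastic oil bottle with black cap, 52 mm across, 150 mm high, standing loose. The point is its centre, 75 mm above the table.
- jar_c (a point): Bystander, not to be disturbed: small amber glass jar with steel lid, 42 mm across, 60 mm high, standing loose. The point is its centre, 30 mm above the table.

How it is judged (in metres and radians):
At the end, for the whole second after the job is handed in: One connector stands in each cell of the box (resting on its floor within 5 mm in height), both plugs stand on the tray's floor within its walls, the filter stands on the pan's floor within its rim, all upright within 0.15 rad, released and at rest (under 0.03 m/s) (((x of connector_a_c in the frame of box between -0.022 and 0.022 m and y of connector_a_c in the frame of box between 0.012 and 0.058 m and z of connector_a_c in the frame of box between 0.044 and 0.054 m and angle between each of connector_a_c, connector_b_c's own z axis and vertical below 0.15 rad and x of connector_b_c in the frame of box between -0.022 and 0.022 m and y of connector_b_c in the frame of box between -0.058 and -0.012 m and z of connector_b_c in the frame of box between 0.044 and 0.054 m) or (x of connector_b_c in the frame of box between -0.022 and 0.022 m and y of connector_b_c in the frame of box between 0.012 and 0.058 m and z of connector_b_c in the frame of box between 0.044 and 0.054 m and angle between each of connector_b_c, connector_a_c's own z axis and vertical below 0.15 rad and x of connector_a_c in the frame of box between -0.022 and 0.022 m and y of connector_a_c in the frame of box between -0.058 and -0.012 m and z of connector_a_c in the frame of box between 0.044 and 0.054 m)) and x of plug_a_c in the frame of tray between -0.036 and 0.036 m and y of plug_a_c in the frame of tray between -0.066 and 0.066 m and z of plug_a_c in the frame of tray between 0.02 and 0.03 m and angle between each of plug_a_c, plug_b_c, filter_c's own z axis and vertical below 0.15 rad and x of plug_b_c in the frame of tray between -0.036 and 0.036 m and y of plug_b_c in the frame of tray between -0.066 and 0.066 m and z of plug_b_c in the frame of tray between 0.02 and 0.03 m and horizontal distance between filter_c and pan below 0.038 m and z of filter_c in the frame of pan between 0.0415 and 0.0515 m and linear speed of each of connector_a, connector_b, plug_a, plug_b, filter below 0.03 m/s); the robot touches nothing.
It fails at once if the oil bottle is moved more than 30 mm or tipped (distance of oil_bottle_c from where it was at the start of the episode above 0.03 m or angle between oil_bottle_c's own z axis and vertical above 0.5 rad).
It fails at once if the jar is moved more than 30 mm or tipped (distance of jar_c from where it was at the start of the episode above 0.03 m or angle between jar_c's own z axis and vertical above 0.5 rad).
It also fails if it takes over 141 s, if anything falls off the work surface, if the arm or the gripper's body presses on something with over 40 N, if the wrist force passes 120 N, or if a joint passes its speed limit or range.

## Robot

A 6-joint arm with a two-finger parallel gripper is mounted at the origin on the work surface. World frame = base frame: x ahead of the robot, y to its left, z up, the work surface at z = 0. Lengths are in m, angles in degrees, forces in N, time in s.
With the tool pointing down it reaches from about 0.4 to 0.825 m from the base axis. Payload 7 kg.
Tool frame: the origin (TCP) lies midway between the tips of the shut fingers; the grasp point (between the pads) lies 19 mm behind it (ctrl.grasp_offset is the distance from the TCP to the grasp point, in m); z points along the fingers, x is the direction in which the jaws open and shut, and the axes are right-handed (so a half turn about z gives the same grasp; the last joint's range is limited). The gripper opens to 88 mm and grips with 3 to 60 N. Pads are 19 mm wide; open, the fingers measure 130 mm over their backs; the gripper's body (78 mm by 193 mm) begins 47 mm behind the grasp point.
Start: joints at [-47.836, 20.546, 0.682, 0, -70.136, -16.507], TCP at [0.292, -0.608, 0.193] pointing down, gripper open.
Joint ranges: [-176.03, 176.03], [-82.01, 121.73], [-58.28, 71.71], [-173.87, 95.51], [-174.79, -0.11], [-173.66, 173.66]. Speed limits (degrees/s): [136.94, 136.94, 172.46, 180, 180, 180].

## Interface

Orientations are given as [roll, pitch, yaw] about the fixed x, y, z axes, in that order (R = Rz(yaw) Ry(pitch) Rx(roll)).
In Python, from plant import sensors, snapshot, order, ctrl gives the robot as it stands.
- The arm moves only by the tool send_rows, never from a script. Its argument "commands" is a list of rows, each a list of 3 entries, a list of its own where there are three numbers: the closure, from 0 (fully open) to 1 (shut), then the shift along the world's x, y, z in units of 0.25 m (1.0 is 0.25 m), then the turn, a rotation vector about the world's x, y, z in units of 360 degrees (1.0 is 360 degrees). In form: [[hand, [x, y, z], [ax, ay, az]], ...]. A call has 1 to 12 rows; each row shifts and turns the pose as measured when the row begins; what a row does not reach is not made up. A row lasts 1/10 s, in which the tool goes at most 50 mm and 8.59 degrees, less where a joint would pass 70% of its speed; a pose out of reach is approached as far as the arm can. A call with a number of a shift or a turn outside -1 to 1 is refused whole. A call with a gripper value outside its range is refused whole. The fingers move at their own pace and stop on an object; the grip force is fixed at half the most. Time passes only in rows, so rows that do not move let the fingers close. It gives the time, the measured TCP pose, the force and the opening at its end, in the units of the state.
- sensors.get_obs(): the state, without advancing time (a new reading comes with each control period).
- snapshot(name): name is "scene" or "top"; returns a dict with "color" (384x512x3 uint8, blue, green, red), "z_map" (384x512 float32, m along the optical axis (not along the pixel's ray), 0 where there is no reading), "mtx" (3x3 intrinsics, pixels), "k1" (the pictures are not rectified: a ray, as slopes to the right and down, at radius r is drawn at 1 + k1 r^2 times it, then the intrinsics apply), "xyz" and "attitude" of the camera in the world. Camera axes: x right, y down, z forward; pixel columns grow to the right and rows downward; lengths in m; the calibration is good to about 2 mm. A picture is of the moment at which its call begins.
- order.close_job(): hands the job in, once; it reports no verdict.
The state is a dict: "clock": time; "joint_pos": joint angles; "qvel": joint speeds; "tau": joint torques, N m; "tool_pos": TCP position; "orientation": TCP orientation; "force": force on the tool from outside, world axes, zero at the start; "moment": the same for the moment, N m; "opening": finger opening in m.
Only numpy, scipy, OpenCV 4.12 (cv2) and the standard library are available. Lean on these libraries where they do the work, as an engineer would, in place of code of your own. Each camera call takes 0.05 s, during which the arm holds its last target.

## Working session

There is one attempt and no reset: what is moved stays moved. The work goes in short steps, Python scripts to look and compute and a tool call to move; the robot and the scene stay as the last step left them, time stands still between calls to the robot, and variables do not carry over. Pictures are saved under pics/ and viewed, and the job is handed in when it is done.

Besides the shell and the picture viewer there is one more tool, called after ">>>" as name(argument=value, ...), one argument or row to a line, values as JSON. send_rows: Moves the arm, as the interface text tells. Its arguments: {"type":"object","properties":{"commands":{"type":"array","items":{"type":"array"}}},"required":["commands"]}

```bash
mkdir -p pics; ls; python3 - <<'E'
from plant import sensors, snapshot, order, ctrl
import cv2,numpy as np
print(sensors.get_obs(), ctrl.grasp_offset)
for n in("scene","top"):
    s=snapshot(n); cv2.imwrite(f"pics/{n}0.png",cv2.resize(s["color"],(800,600),interpolation=cv2.INTER_CUBIC)); np.savez(f"{n}0.npz",**s)
    print(n,s["mtx"],s["k1"],s["xyz"],s["attitude"])
E
```

```text
pics
{'clock': 0.0, 'joint_pos': array([-4.78355472e+01,  2.05935299e+01,  6.33975175e-01, -2.13178025e-02,
       -7.01350061e+01, -1.65077423e+01]), 'qvel': array([-0.01362189, -0.03734082,  0.03112147, -0.02594607, -0.02990086,
        0.06756023]), 'tau': array([-1.31945813e-03, -5.82716024e+01,  2.93043441e+01,  6.99675992e+00,
        6.81476711e-03, -1.40722004e-04]), 'tool_pos': array([ 0.29201445, -0.60796547,  0.19249685]), 'orientation': array([-1.79992342e+02, -9.63579216e-02,  1.15649444e+02]), 'force': array([ 1.2438352 ,  0.65155382, -0.44891135]), 'moment': array([-0.0139384 , -0.00793952, -0.01148535]), 'opening': 0.08762199537907861} 0.0188
scene [[402.62387799   0.         253.76157415]
 [  0.         402.62387799 190.89809861]
 [  0.           0.           1.        ]] -0.020354320133557455 [1.18516248 0.345221   0.8897287 ] [-137.83887744   -0.65628485  119.14820459]
top [[393.93489069   0.         256.17775792]
 [  0.         393.93489069 192.44846848]
 [  0.           0.           1.        ]] -0.051960911573215536 [0.3688326  0.01252502 1.01455966] [-1.71084797e+02  3.52784326e-02 -8.96750415e+01]
```

View pics/top0.png

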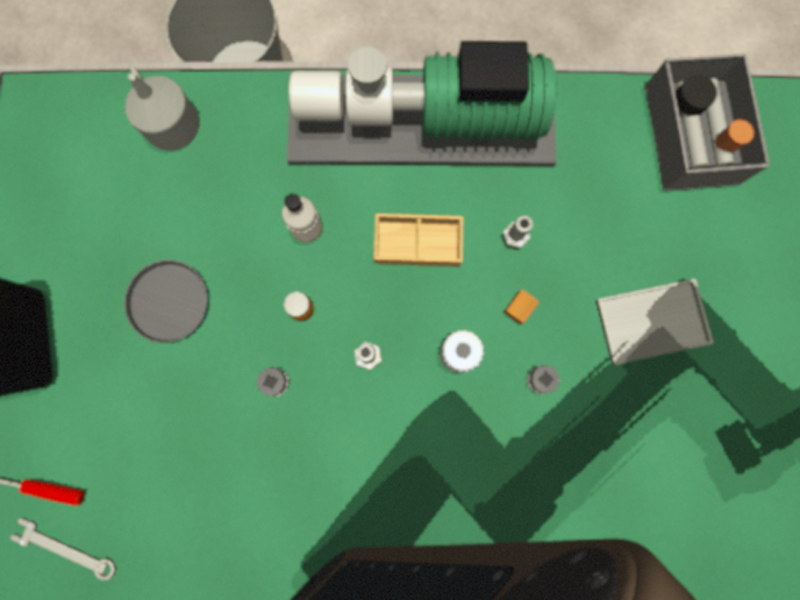

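View pics/scene0.png

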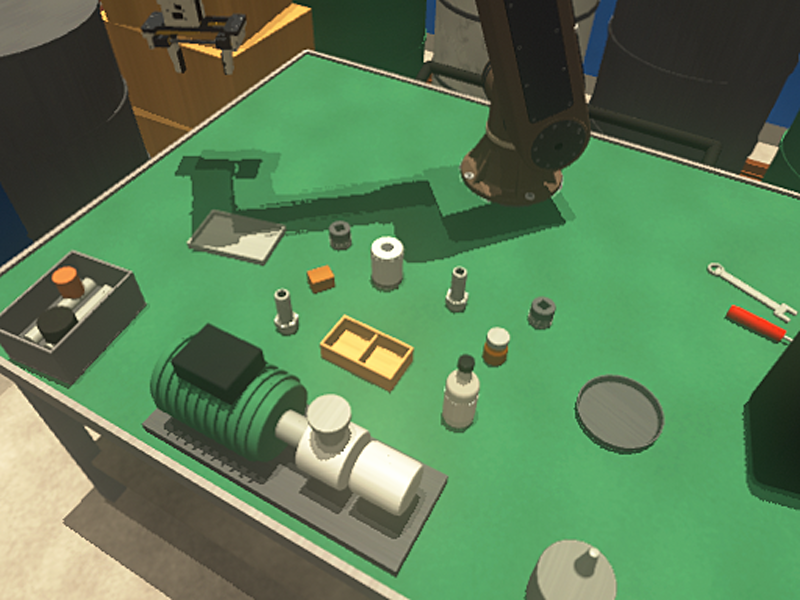

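The top view (800x600) shows the box at (419,240), connectors at (518,232) and (368,355), plugs at (272,381) and (544,379), the filter at (462,351), the tray at (655,320) and the pan at (167,301). The bottle is at (302,218), the jar at (298,305), and there is an extra orange block at (521,306). Next I'll get world positions from the depth data.

```bash
cat > h.py <<'E'
import numpy as np,cv2
from scipy.spatial.transform import Rotation as R
def cloud(s):
    K=s["mtx"];k1=float(s["k1"]);h,w=s["z_map"].shape
    u,v=np.meshgrid(np.arange(w),np.arange(h))
    pts=np.stack([u,v],-1).reshape(-1,1,2).astype(float)
    n=cv2.undistortPoints(pts,K,np.array([k1,0,0,0,0.])).reshape(h,w,2)
    z=s["z_map"].astype(float)
    P=np.dstack([n[...,0]*z,n[...,1]*z,z])
    W=P@R.from_euler("xyz",s["attitude"],degrees=True).as_matrix().T+s["xyz"]
    W[z==0]=np.nan
    return W
E
python3 - <<'E'
from h import *
for n in("top","scene"):
    W=cloud(np.load(n+"0.npz")); 
    z=W[...,2]
    m=(z>0.008)&(z<0.3)&(W[...,0]>0.25)&(W[...,0]<0.72)&(abs(W[...,1])<0.48)
    tab=(abs(z)<0.008); print(n,"table z",np.median(z[tab]))
    k,l,st,c=cv2.connectedComponentsWithStats(m.astype(np.uint8),connectivity=4)
    for i in range(1,k):
        if st[i,4]<25: continue
        q=W[l==i]; zt=np.percentile(q[:,2],97); t=q[q[:,2]>zt-0.006]
        print(np.round(c[i]*1.5625),st[i,4],"ztop %.3f"%zt,"topctr",np.round((t.min(0)+t.max(0))[:2]/2,4),"topext",np.round(np.ptp(t,axis=0)[:2],3),"mean",np.round(t.mean(0)[:2],4))
E
```

```text
top table z 0.0009165106218008701
[301. 217.] 564 ztop 0.152 topctr [0.6528 0.1729] topext [0.025 0.024] mean [0.6518 0.1731]
[418. 238.] 647 ztop 0.041 topctr [ 0.6269 -0.0145] topext [0.08  0.141] mean [ 0.6257 -0.0139]
[517. 232.] 254 ztop 0.093 topctr [ 0.637 -0.176] topext [0.025 0.023] mean [ 0.6372 -0.1758]
[147. 294.] 304 ztop 0.021 topctr [0.5238 0.4159] topext [0.139 0.112] mean [0.5288 0.4322]
[641. 320.] 344 ztop 0.018 topctr [ 0.4946 -0.3965] topext [0.143 0.167] mean [ 0.4946 -0.3837]
[199. 312.] 67 ztop 0.022 topctr [0.5088 0.3546] topext [0.094 0.039] mean [0.5033 0.3464]
[521. 307.] 255 ztop 0.034 topctr [ 0.5164 -0.183 ] topext [0.053 0.047] mean [ 0.5162 -0.1837]
[299. 306.] 267 ztop 0.064 topctr [0.5137 0.1777] topext [0.036 0.037] mean [0.5131 0.1773]
[461. 351.] 568 ztop 0.089 topctr [ 0.44   -0.0805] topext [0.057 0.057] mean [ 0.4396 -0.0809]
[368. 355.] 204 ztop 0.093 topctr [0.4341 0.0656] topext [0.023 0.024] mean [0.4347 0.0652]
[542. 379.] 302 ztop 0.046 topctr [ 0.3982 -0.2137] topext [0.042 0.042] mean [ 0.3978 -0.2138]
[272. 382.] 296 ztop 0.046 topctr
[... 431 characters left out ...]
42] topext [0.056 0.05 ] mean [ 0.5177 -0.1839]
[457. 288.] 282 ztop 0.093 topctr [0.4359 0.0657] topext [0.027 0.024] mean [0.4372 0.0662]
[284. 311.] 310 ztop 0.092 topctr [ 0.6376 -0.1779] topext [0.029 0.025] mean [ 0.6389 -0.1771]
[541. 311.] 265 ztop 0.045 topctr [0.3926 0.2173] topext [0.047 0.041] mean [0.3943 0.2176]
[366. 350.] 1023 ztop 0.041 topctr [ 0.6269 -0.0162] topext [0.083 0.145] mean [ 0.6277 -0.014 ]
[495. 345.] 318 ztop 0.063 topctr [0.5136 0.1778] topext [0.039 0.037] mean [0.5145 0.1777]
[460. 392.] 795 ztop 0.151 topctr [0.6522 0.1735] topext [0.025 0.022] mean [0.6534 0.1737]
[622. 405.] 435 ztop 0.021 topctr [0.5238 0.4016] topext [0.14  0.137] mean [0.5166 0.4031]
```

```bash
python3 - <<'E'
from h import *
for n in("top","scene"):
    W=cloud(np.load(n+"0.npz")); z=W[...,2]
    for nm,b in dict(tray=(.39,.6,-.52,-.28,.008,.03),box=(.55,.70,-.11,.08,.03,.05),pan=(.42,.62,.30,.5,.012,.03)).items():
        m=(W[...,0]>b[0])&(W[...,0]<b[1])&(W[...,1]>b[2])&(W[...,1]<b[3])&(z>b[4])&(z<b[5])
        q=W[m][:,:2].astype(np.float32)
        print(n,nm,m.sum(),cv2.minAreaRect(q),cv2.minEnclosingCircle(q) if nm=='pan' else '')
    m=(z>.07)&(W[...,0]>.6)&(W[...,0]<1)&(abs(W[...,1])<.3)
    q=W[m]; q=q[(q[:,0]>.68)]; print("pump min x",np.percentile(q[:,0],[0,1,5]), np.percentile(q[:,2],99))
E
```

```text
top tray 505 ((0.4944571852684021, -0.40638893842697144), (0.11145321279764175, 0.17227599024772644), 12.002594947814941) 
top box 388 ((0.6269363164901733, -0.01470346748828888), (0.1410461962223053, 0.07839328795671463), 88.64752197265625) 
top pan 309 ((0.5236670970916748, 0.4030109643936157), (0.13976804912090302, 0.13625562191009521), 6.6947150230407715) ((0.5235280394554138, 0.40361487865448), 0.07114387303590775)
pump min x [0.77520743 0.77911809 0.78455678] 0.19790427941517702
scene tray 415 ((0.4944751262664795, -0.4071349501609802), (0.11579590290784836, 0.17055203020572662), 11.449337005615234) 
scene box 452 ((0.6271364092826843, -0.015573091804981232), (0.14413976669311523, 0.08014855533838272), 88.35281372070312) 
scene pan 325 ((0.5234230160713196, 0.4015510082244873), (0.13730472326278687, 0.13981565833091736), 86.29255676269531) ((0.5230481028556824, 0.40140223503112793), 0.0715004950761795)
pump min x [0.77799688 0.79674242 0.81359138] 0.19754244826885295
```

>>> send_rows(
  commands=[
    [0,[0.042,0.157,-0.017],[0,0,0.021]],
    [0,[0.042,0.157,-0.017],[0,0,0.021]],
    [0,[0.042,0.157,-0.017],[0,0,0.021]],
    [0,[0.042,0.157,-0.017],[0,0,0.021]],
    [0,[0.042,0.157,-0.017],[0,0,0.021]],
    [0,[0.042,0.157,-0.017],[0,0,0.021]],
    [0,[0.042,0.157,-0.017],[0,0,0.021]],
    [0,[0.042,0.157,-0.017],[0,0,0.021]],
    [0,[0.042,0.157,-0.017],[0,0,0.021]],
    [0,[0.042,0.157,-0.017],[0,0,0.021]],
  ],
)

```text
clock: 1.1
tool_pos: [0.3946, -0.2042, 0.1435]
orientation: [-180.0, -0.4, -166.3]
force: [1.3, -0.5, -0.0]
opening: 0.0881
```

>>> send_rows(
  commands=[
    [0,[0.014,-0.043,-0.1],[0,0,-0.0047]],
    [0,[0,0,-0.1],[0,0,0]],
    [0,[0,0,-0.08],[0,0,0]],
    [0,[0,0,0],[0,0,0]],
  ],
)

```text
clock: 1.5
tool_pos: [0.4007, -0.208, 0.0721]
orientation: [-180.0, -0.2, -167.0]
force: [-1.2, 0.2, 0.7]
opening: 0.0878
```

```bash
cat > tgt.py <<'E'
# usage: tgt.py x y z yaw -> remaining delta in move units
import sys
from h import *
from plant import sensors
o=sensors.get_obs(); x=list(map(float,sys.argv[1:5]))
d=(np.array(x[:3])-o["tool_pos"])/0.25
Rc=R.from_euler("xyz",o["orientation"],degrees=True); Rt=R.from_euler("xyz",[180,0,x[3]],degrees=True)
Rs=R.from_euler("z",180,degrees=True)
print("shift",d.round(3),"turn",((Rt*Rc.inv()).as_rotvec()/(2*np.pi)).round(4),"force",o["force"].round(1),"open",round(o["opening"],4),"pos",o["tool_pos"].round(4),"j",o["joint_pos"].round(0))
E
python3 tgt.py .398 -.215 .016 -168
```

```text
shift [-0.011 -0.028 -0.224] turn [ 0.0002 -0.0006 -0.0028] force [-1.2  0.2  0.7] open 0.0878 pos [ 0.4007 -0.208   0.0721] j [ -2.   7. -36.   0. -48.  15.]
```

>>> send_rows(
  commands=[
    [0,[-0.011,-0.028,-0.07],[0,0,-0.0028]],
    [0,[0,0,-0.07],[0,0,0]],
    [0,[0,0,-0.04],[0,0,0]],
    [0,[0,0,0],[0,0,0]],
  ],
)

```text
clock: 1.9
tool_pos: [0.3993, -0.2159, 0.0284]
orientation: [-179.9, -0.1, -168.0]
force: [-0.8, -1.5, -0.0]
opening: 0.0878
```

```bash
python3 tgt.py .398 -.215 .016 -168
```

```text
shift [-0.005  0.003 -0.05 ] turn [ 0.0003 -0.0003  0.    ] force [-0.8 -1.5 -0. ] open 0.0878 pos [ 0.3993 -0.2159  0.0284] j [ -3.  10. -39.   0. -41.  15.]
```

>>> send_rows(
  commands=[
    [0,[-0.005,0.003,-0.05],[0,0,0]],
    [0,[0,0,0],[0,0,0]],
    [1,[0,0,0],[0,0,0]],
    [1,[0,0,0],[0,0,0]],
    [1,[0,0,0],[0,0,0]],
    [1,[0,0,0],[0,0,0]],
    [1,[0,0,0],[0,0,0]],
    [1,[0,0,0],[0,0,0]],
  ],
)

```text
clock: 2.7
tool_pos: [0.4019, -0.216, 0.0212]
orientation: [-179.7, 0.2, -168.0]
force: [-0.4, 0.4, 0.3]
opening: 0.0451
```

```bash
python3 tgt.py .398 -.215 .016 -168
```

```text
shift [-0.015  0.004 -0.021] turn [ 0.0006  0.0008 -0.0001] force [-0.4  0.4  0.3] open 0.0451 pos [ 0.4019 -0.216   0.0212] j [ -3.  11. -39.   0. -39.  15.]
```

>>> send_rows(
  commands=[
    [1,[0,0,0.04],[0,0,0]],
    [1,[0,0,0.1],[0,0,0]],
    [1,[0,0,0.12],[0,0,0]],
    [1,[0,0,0.05],[0,0,0]],
    [1,[0,0,0],[0,0,0]],
  ],
)

```text
clock: 3.2
tool_pos: [0.4007, -0.2161, 0.1035]
orientation: [-179.7, 0.1, -167.9]
force: [1.1, -0.5, -0.5]
opening: 0.0054
```

```bash
python3 tgt.py .5016 -.440 .085 -168;  python3 - <<'E'
from plant import snapshot
import cv2
s=snapshot("scene"); cv2.imwrite("pics/s1.png",cv2.resize(s["color"][60:300,80:400],(800,600)))
E
```

```text
shift [ 0.403 -0.896 -0.074] turn [ 0.0006  0.0005 -0.0002] force [ 1.1 -0.5 -0.5] open 0.0054 pos [ 0.4007 -0.2161  0.1035] j [ -3.   4. -34.   0. -52.  15.]
```

View pics/s1.png

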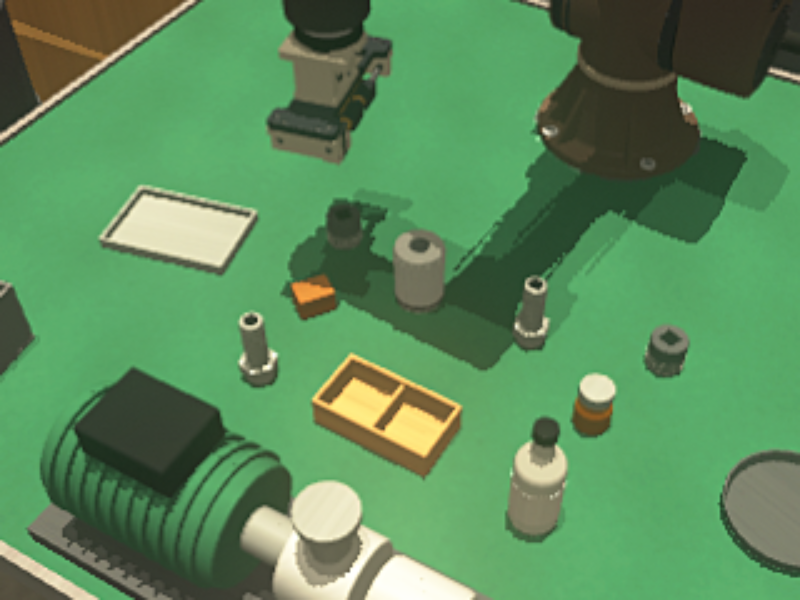

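The plug was not gripped: 0.6 s isn't long enough for the fingers to close. In the crop it still stands at about (345,225). I'll re-measure it with the fingers open and try again.

>>> send_rows(
  commands=[
    [0,[0,0,0],[0,0,0]],
    [0,[0,0,0],[0,0,0]],
    [0,[0,0,0],[0,0,0]],
    [0,[0,0,0],[0,0,0]],
    [0,[0,0,0],[0,0,0]],
    [0,[0,0,0],[0,0,0]],
    [0,[0,0,0],[0,0,0]],
    [0,[0,0,0],[0,0,0]],
    [0,[0,0,0],[0,0,0]],
  ],
)

```text
clock: 4.15
tool_pos: [0.3979, -0.2156, 0.0993]
orientation: [-179.9, -0.3, -168.0]
force: [-0.5, -0.7, 0.2]
opening: 0.0686
```

```bash
cat > obj.py <<'E'
# obj.py x y rad zlo zhi : points near x,y in both cameras
import sys
from h import *
from plant import snapshot
a=list(map(float,sys.argv[1:6]))
for n in("top","scene"):
    s=snapshot(n); W=cloud(s); z=W[...,2]
    m=(np.hypot(W[...,0]-a[0],W[...,1]-a[1])<a[2])&(z>a[3])&(z<a[4])
    q=W[m]
    if len(q)<8: print(n,"few",len(q)); continue
    q=q[q[:,2]>np.percentile(q[:,2],97)-.006]
    print(n,len(q),"ztop",q[:,2].max().round(3),"mid",((q.min(0)+q.max(0))/2)[:2].round(4),"ext",np.ptp(q,axis=0)[:2].round(3))
E
python3 obj.py .398 -.215 .04 .01 .06; python3 tgt.py .398 -.215 .016 -168
```

```text
top few 0
scene 105 ztop 0.048 mid [ 0.3993 -0.2172] ext [0.043 0.043]
shift [ 0.     0.002 -0.333] turn [ 0.0004 -0.0007 -0.0001] force [ 0.3  0.5 -0.4] open 0.0771 pos [ 0.3979 -0.2156  0.0993] j [ -3.   5. -34.   0. -52.  15.]
```

>>> send_rows(
  commands=[
    [0,[0,0,0],[0,0,0]],
    [0,[0,0,-0.1],[0,0,0]],
    [0,[0,0,-0.1],[0,0,0]],
    [0,[0,0,-0.07],[0,0,0]],
    [0,[0,0,-0.03],[0,0,0]],
    [0,[0,0,0],[0,0,0]],
  ],
)

```text
clock: 4.85
tool_pos: [0.3995, -0.2159, 0.0235]
orientation: [-179.8, -0.0, -168.0]
force: [0.7, 0.3, -0.3]
opening: 0.0873
```

```bash
python3 tgt.py .398 -.216 .015 -168
```

```text
shift [-0.006 -0.    -0.034] turn [ 0.0006  0.     -0.0001] force [ 0.7  0.3 -0.3] open 0.0873 pos [ 0.3995 -0.2159  0.0235] j [ -3.  11. -39.   0. -40.  15.]
```

>>> send_rows(
  commands=[
    [0.2,[-0.006,0,-0.03],[0,0,0]],
    [1,[0,0,0],[0,0,0]],
    [1,[0,0,0],[0,0,0]],
    [1,[0,0,0],[0,0,0]],
    [1,[0,0,0],[0,0,0]],
    [1,[0,0,0],[0,0,0]],
    [1,[0,0,0],[0,0,0]],
    [1,[0,0,0],[0,0,0]],
    [1,[0,0,0],[0,0,0]],
    [1,[0,0,0],[0,0,0]],
    [1,[0,0,0],[0,0,0]],
  ],
)

```text
clock: 5.95
tool_pos: [0.4005, -0.2162, 0.0186]
orientation: [-179.7, 0.3, -167.9]
force: [0.4, 0.5, -0.0]
opening: 0.0053
```

```bash
python3 tgt.py .398 -.216 .015 -168
```

```text
shift [-0.01   0.001 -0.014] turn [ 0.0007  0.0009 -0.0002] force [ 0.4  0.5 -0. ] open 0.0053 pos [ 0.4005 -0.2162  0.0186] j [ -3.  11. -40.   0. -39.  15.]
```

```bash
python3 - <<'E'
from plant import snapshot
import cv2
s=snapshot("scene"); cv2.imwrite("pics/s2.png",cv2.resize(s["color"][60:240,120:360],(800,600),interpolation=cv2.INTER_CUBIC))
s=snapshot("top"); cv2.imwrite("pics/t2.png",cv2.resize(s["color"][150:330,240:480],(800,600),interpolation=cv2.INTER_CUBIC))
E
```

```text
(no output)
```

View pics/s2.png

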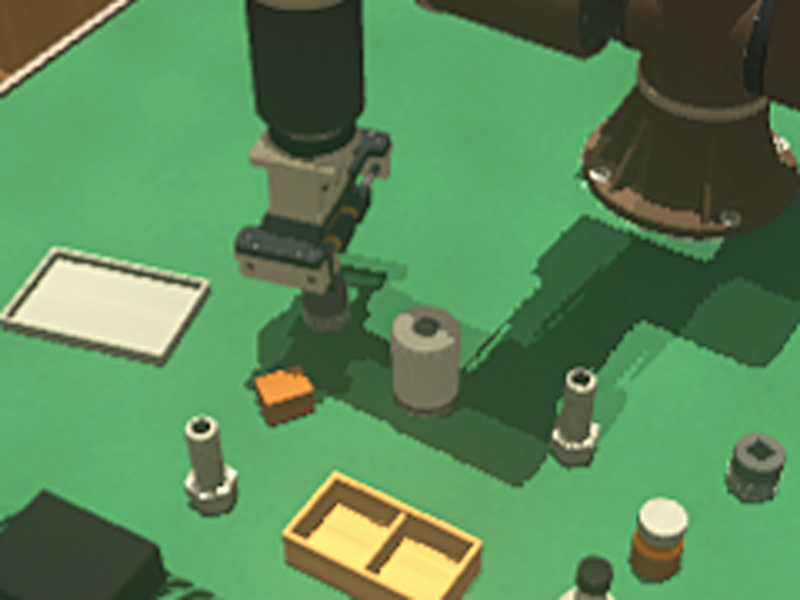

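View pics/t2.png

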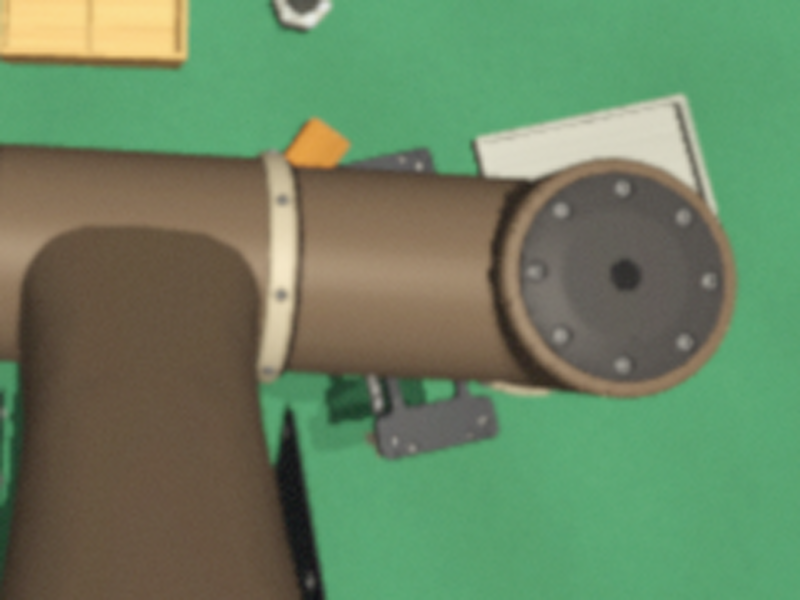

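```bash
python3 - <<'E'
from plant import snapshot
from h import *
s=snapshot("scene"); cv2.imwrite("pics/s3.png",cv2.resize(s["color"][100:172,180:276],(800,600),interpolation=cv2.INTER_CUBIC))
W=cloud(s)
for v in range(118,164,3):
    print(v,[tuple((W[v,u]*1000).round().astype(int)) if W[v,u,0]==W[v,u,0] else None for u in (208,212,216,220,224,228,232)])
E
```

```text
118 [(np.int64(447), np.int64(-205), np.int64(187)), (np.int64(444), np.int64(-193), np.int64(188)), (np.int64(432), np.int64(-188), np.int64(183)), (np.int64(409), np.int64(-190), np.int64(167)), (np.int64(374), np.int64(-200), np.int64(140)), (np.int64(372), np.int64(-187), np.int64(143)), (np.int64(210), np.int64(-276), np.int64(1))]
121 [(np.int64(448), np.int64(-205), np.int64(176)), (np.int64(446), np.int64(-193), np.int64(180)), (np.int64(433), np.int64(-188), np.int64(173)), (np.int64(412), np.int64(-189), np.int64(158)), (np.int64(390), np.int64(-189), np.int64(143)), (np.int64(380), np.int64(-182), np.int64(139)), (np.int64(225), np.int64(-267), np.int64(1))]
124 [(np.int64(448), np.int64(-206), np.int64(165)), (np.int64(448), np.int64(-192), np.int64(171)), (np.int64(441), np.int64(-183), np.int64(170)), (np.int64(411), np.int64(-190), np.int64(146)), (np.int64(401), np.int64(-183), np.int64(142)), (np.int64(383), np.int64(-181), np.int64(130)), (np.int64(241), np.int64(-257), np.int64(3))]
127 [(np.int64(457), np.int64(-200), np.int64(163)), (np.int64(449), np.int64(-192)
[... 3547 characters left out ...]
p.int64(381), np.int64(-172), np.int64(-2))]
160 [(np.int64(435), np.int64(-228), np.int64(3)), (np.int64(426), np.int64(-219), np.int64(0)), (np.int64(422), np.int64(-207), np.int64(2)), (np.int64(414), np.int64(-197), np.int64(0)), (np.int64(409), np.int64(-185), np.int64(2)), (np.int64(401), np.int64(-175), np.int64(0)), (np.int64(394), np.int64(-164), np.int64(-1))]
163 [(np.int64(445), np.int64(-222), np.int64(1)), (np.int64(439), np.int64(-211), np.int64(1)), (np.int64(433), np.int64(-200), np.int64(2)), (np.int64(425), np.int64(-190), np.int64(-1)), (np.int64(419), np.int64(-179), np.int64(0)), (np.int64(416), np.int64(-166), np.int64(4)), (np.int64(406), np.int64(-157), np.int64(0))]
```

View pics/s3.png

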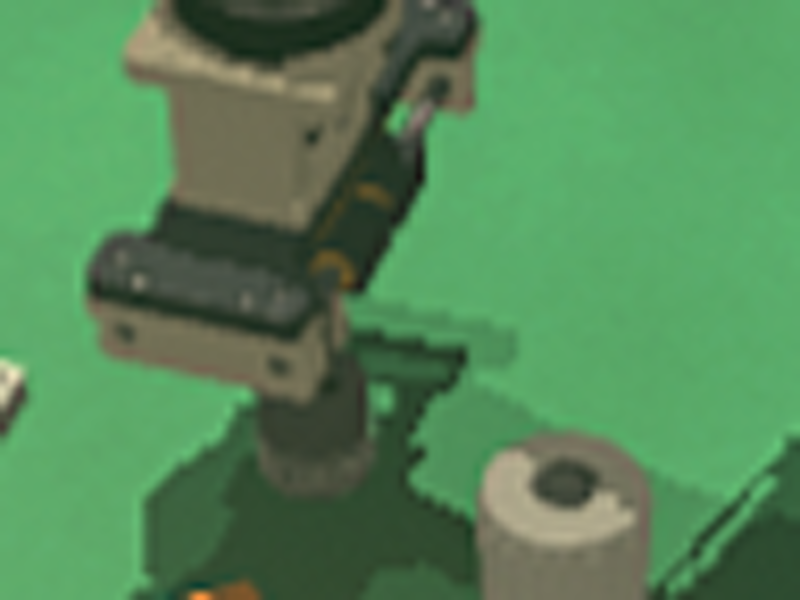

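```bash
python3 - <<'E'
from h import *
s=np.load("scene0.npz"); W=cloud(s)
cv2.imwrite("pics/s0c.png",cv2.resize(s["color"][0:72,80:176],(800,600),interpolation=cv2.INTER_CUBIC))
for u in range(112,156,2):
    for v in range(20,60):
        pass
m=(abs(W[...,0]-.292)<.13)&(abs(W[...,1]+.608)<.13)&(W[...,2]>.06)
m[80:]=0
q=W[m]; print(len(q), np.percentile(q[:,2],[0,1,5,50]))
for lo in np.arange(.15,.36,.02):
    p=q[(q[:,2]>=lo)&(q[:,2]<lo+.02)]
    if len(p): print(lo.round(2),len(p),p.min(0).round(3),p.max(0).round(3))
E
```

```text
1704 [0.22667467 0.23301428 0.24843933 0.32972512]
0.21 10 [ 0.277 -0.65   0.227] [ 0.323 -0.553  0.23 ]
0.23 80 [ 0.254 -0.658  0.231] [ 0.329 -0.548  0.25 ]
0.25 85 [ 0.261 -0.661  0.251] [ 0.33  -0.546  0.27 ]
0.27 71 [ 0.264 -0.664  0.27 ] [ 0.332 -0.544  0.29 ]
0.29 237 [ 0.223 -0.672  0.291] [ 0.365 -0.51   0.31 ]
0.31 376 [ 0.219 -0.679  0.31 ] [ 0.372 -0.505  0.33 ]
0.33 545 [ 0.219 -0.707  0.33 ] [ 0.369 -0.503  0.35 ]
0.35 183 [ 0.266 -0.648  0.35 ] [ 0.335 -0.584  0.37 ]
```

View pics/s0c.png

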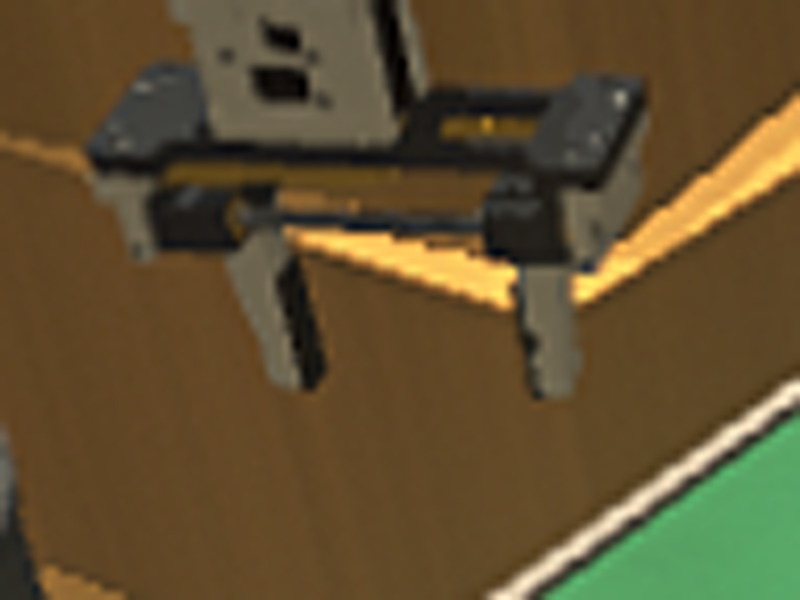

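The close-up of the start pose and its depth show the real fingertips at z≈0.227–0.23 while the arm reports 0.1925. The fingers just shut above the plug, so the reported TCP is about 34 mm low. I'll raise the arm and measure that offset, in z and xy, before trusting it.

>>> send_rows(
  commands=[
    [0.5,[0,-0.1,0.15],[0,0,0]],
    [0.5,[0,-0.15,0.15],[0,0,0]],
    [0.5,[0,-0.15,0.1],[0,0,0]],
    [0.5,[0,-0.1,0],[0,0,0]],
    [0.5,[0,0,0],[0,0,0]],
    [0.5,[0,0,0],[0,0,0]],
    [0.5,[0,0,0],[0,0,0]],
  ],
)

```text
clock: 6.8
tool_pos: [0.3986, -0.3457, 0.1227]
orientation: [-179.6, 0.1, -167.8]
force: [0.1, 0.5, -0.0]
opening: 0.0432
```

```bash
python3 tgt.py .398 -.216 .015 -168; python3 - <<'E'
from plant import snapshot,sensors
from h import *
s=snapshot("scene"); W=cloud(s); p=sensors.get_obs()["tool_pos"]
cv2.imwrite("pics/s4.png",cv2.resize(s["color"][60:168,120:264],(800,600),interpolation=cv2.INTER_CUBIC))
m=(np.hypot(W[...,0]-p[0],W[...,1]-p[1])<.12)&(W[...,2]>p[2]-.03)
q=W[m]; 
c,sn=np.cos(np.radians(12)),np.sin(np.radians(12))
j=(q[:,:2]-p[:2])@np.array([c,sn]); l=(q[:,:2]-p[:2])@np.array([-sn,c])
for lo in np.arange(0,.14,.01):
    k=(q[:,2]-p[2]>=lo)&(q[:,2]-p[2]<lo+.01)
    if k.any(): 
        for side in(j>0,j<=0):
            kk=k&side
            if kk.any(): print(lo.round(2),kk.sum(),"jaw",j[kk].min().round(3),j[kk].max().round(3),"lat",l[kk].min().round(3),l[kk].max().round(3),"zmin",(q[kk,2].min()-p[2]).round(4))
E
```

```text
shift [-0.003  0.519 -0.431] turn [ 0.001   0.0005 -0.0006] force [ 0.1  0.5 -0. ] open 0.0432 pos [ 0.3986 -0.3457  0.1227] j [-19.  10. -24.   0. -56.  31.]
0.03 11 jaw 0.027 0.04 lat -0.012 0.011 zmin 0.0349
0.03 16 jaw -0.032 -0.017 lat -0.011 0.01 zmin 0.0316
0.04 24 jaw 0.024 0.041 lat -0.01 0.011 zmin 0.0408
0.04 15 jaw -0.036 -0.018 lat -0.005 0.011 zmin 0.041
0.05 20 jaw 0.026 0.042 lat -0.011 0.011 zmin 0.0501
0.05 14 jaw -0.035 -0.019 lat 0.004 0.012 zmin 0.0505
0.06 4 jaw 0.026 0.04 lat 0.01 0.012 zmin 0.0605
0.06 4 jaw -0.032 -0.026 lat 0.01 0.012 zmin 0.0631
0.07 2 jaw 0.033 0.034 lat 0.011 0.011 zmin 0.074
0.07 6 jaw -0.036 -0.024 lat 0.009 0.011 zmin 0.0726
0.08 2 jaw 0.03 0.033 lat 0.01 0.011 zmin 0.0801
0.08 5 jaw -0.034 -0.024 lat -0.005 0.011 zmin 0.083
0.09 9 jaw 0.088 0.09 lat -0.027 0.033 zmin 0.0983
0.09 8 jaw -0.026 -0.023 lat -0.003 0.011 zmin 0.0905
0.1 91 jaw 0.027 0.093 lat -0.036 0.041 zmin 0.1004
0.1 44 jaw -0.087 -0.015 lat 0.005 0.039 zmin 0.1013
0.11 99 jaw 0.001 0.093 lat -0.037 0.04 zmin 0.1101
0.11 85 jaw -0.087 -0.001 lat -0.013 0.039 zmin 0.1101
0.12 109 jaw 0.002 0.099 lat -0.035 0.04 zmin 0.1206
0.12 63 jaw -0.09 -0.005 lat -0.007 0.039 zmin 0.1203
0.13 132 jaw 0.0 0.1 lat -0.035 0.04 zmin 0.13
0.13 74 jaw -0.097 -0.001 lat -0.003 0.039 zmin 0.1303
0.14 288 jaw 0.001 0.1 lat -0.037 0.04 zmin 0.14
0.14 95 jaw -0.096 -0.001 lat -0.001 0.039 zmin 0.14
```

View pics/s4.png

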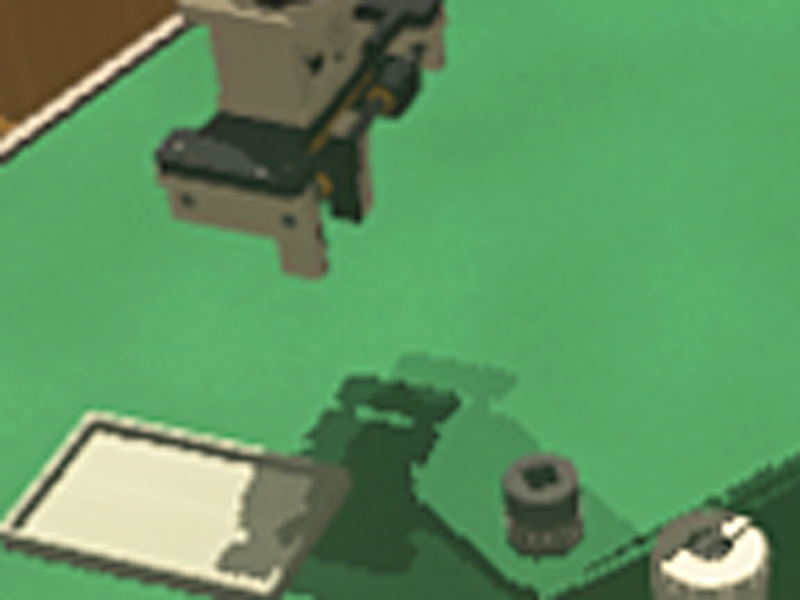

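The fingertips measure 32–33 mm above the reported TCP at both heights, and the gripper body is shifted by the same amount. The xy offset is 3 mm or less. From here I'll use true tip z = reported z + 0.032.

>>> send_rows(
  commands=[
    [0,[-0.005,0.1,0],[0,0,0]],
    [0,[0,0.16,0],[0,0,0]],
    [0,[0,0.15,-0.06],[0,0,0]],
    [0,[0,0.1,-0.1],[0,0,0]],
    [0,[0,0,-0.1],[0,0,0]],
    [0,[0,0,0],[0,0,0]],
  ],
)

```text
clock: 7.45
tool_pos: [0.3959, -0.2095, 0.055]
orientation: [-179.7, 0.1, -167.4]
force: [0.4, 0.1, 0.4]
opening: 0.085
```

```bash
python3 tgt.py .397 -.216 -.018 -168
```

```text
shift [ 0.004 -0.026 -0.292] turn [ 0.0009  0.0004 -0.0016] force [0.4 0.1 0.4] open 0.085 pos [ 0.3959 -0.2095  0.055 ] j [ -2.   7. -38.   0. -44.  14.]
```

>>> send_rows(
  commands=[
    [0,[0.004,-0.026,-0.02],[0,0,-0.0016]],
    [0,[0,0,-0.08],[0,0,0]],
    [0,[0,0,-0.08],[0,0,0]],
    [0,[0,0,-0.04],[0,0,0]],
    [0,[0,0,0],[0,0,0]],
  ],
)

```text
clock: 7.95
tool_pos: [0.4006, -0.218, 0.0018]
orientation: [-179.5, 0.3, -168.0]
force: [-0.1, 0.3, -0.9]
opening: 0.0876
```

```bash
python3 tgt.py .397 -.216 -.018 -168
```

```text
shift [-0.014  0.008 -0.079] turn [ 0.0011  0.0012 -0.    ] force [-0.1  0.3 -0.9] open 0.0876 pos [ 0.4006 -0.218   0.0018] j [ -3.  13. -41.   1. -36.  15.]
```

>>> send_rows(
  commands=[
    [0,[-0.014,0.008,-0.06],[0.0011,0.0012,0]],
    [0,[0,0,-0.02],[0,0,0]],
    [0,[0,0,0],[0,0,0]],
  ],
)

```text
clock: 8.25
tool_pos: [0.3985, -0.2169, -0.0176]
orientation: [-180.0, 0.1, -168.1]
force: [1.3, 0.0, 0.2]
opening: 0.0875
```

```bash
python3 tgt.py .397 -.216 -.018 -168
```

```text
shift [-0.006  0.004 -0.001] turn [0.     0.0003 0.0002] force [1.3 0.  0.2] open 0.0875 pos [ 0.3985 -0.2169 -0.0176] j [ -4.  15. -42.   0. -33.  15.]
```

>>> send_rows(
  commands=[
    [1,[0,0,0],[0,0,0]],
    [1,[0,0,0],[0,0,0]],
    [1,[0,0,0],[0,0,0]],
    [1,[0,0,0],[0,0,0]],
    [1,[0,0,0],[0,0,0]],
    [1,[0,0,0],[0,0,0]],
    [1,[0,0,0],[0,0,0]],
    [1,[0,0,0],[0,0,0]],
    [1,[0,0,0],[0,0,0]],
  ],
)

```text
clock: 9.15
tool_pos: [0.3995, -0.2171, -0.016]
orientation: [-179.9, 0.2, -168.0]
force: [-0.4, -0.4, 0.3]
opening: 0.0434
```

```bash
python3 tgt.py .397 -.216 -.018 -168
```

```text
shift [-0.01   0.004 -0.008] turn [0.0001 0.0007 0.0001] force [-0.4 -0.4  0.3] open 0.0434 pos [ 0.3995 -0.2171 -0.016 ] j [ -4.  15. -42.   0. -33.  15.]
```

>>> send_rows(
  commands=[
    [1,[0,0,0.06],[0,0,0]],
    [1,[0,0,0.12],[0,0,0]],
    [1,[0,0,0.12],[0,0,0]],
    [1,[0.05,-0.1,0.04],[0,0,0]],
    [1,[0.058,-0.13,0],[0,0,0]],
    [1,[0.058,-0.13,0],[0,0,0]],
    [1,[0.058,-0.13,0],[0,0,0]],
    [1,[0.058,-0.13,0],[0,0,0]],
    [1,[0.058,-0.13,0],[0,0,0]],
    [1,[0.04,-0.08,0],[0,0,0]],
    [1,[0,0,0],[0,0,0]],
  ],
)

```text
clock: 10.25
tool_pos: [0.4916, -0.4305, 0.0672]
orientation: [179.7, -0.2, -168.0]
force: [-1.1, 1.0, -3.5]
opening: 0.0432
```

```bash
python3 tgt.py .5016 -.440 -.012 -168
```

```text
shift [ 0.04  -0.038 -0.317] turn [-0.0007 -0.0007  0.    ] force [-1.1  1.  -3.5] open 0.0432 pos [ 0.4916 -0.4305  0.0672] j [-24.  24. -11.  -0. -55.  36.]
```

>>> send_rows(
  commands=[
    [1,[0.04,-0.038,-0.02],[0,0,0]],
    [1,[0,0,-0.1],[0,0,0]],
    [1,[0,0,-0.1],[0,0,0]],
    [1,[0,0,-0.03],[0,0,0]],
    [1,[0,0,0],[0,0,0]],
  ],
)

```text
clock: 10.75
tool_pos: [0.499, -0.438, -0.0003]
orientation: [179.4, -0.4, -168.1]
force: [0.2, -0.2, -3.2]
opening: 0.0433
```

```bash
python3 tgt.py .5016 -.440 -.012 -168
```

```text
shift [ 0.01  -0.008 -0.047] turn [-0.0013 -0.0015  0.0004] force [ 0.2 -0.2 -3.2] open 0.0433 pos [ 4.99e-01 -4.38e-01 -3.00e-04] j [-25.  30. -12.  -0. -49.  37.]
```

>>> send_rows(
  commands=[
    [1,[0.01,-0.008,-0.025],[-0.0013,-0.0015,0]],
    [1,[0,0,-0.012],[0,0,0]],
    [1,[0,0,-0.01],[0,0,0]],
    [1,[0,0,0],[0,0,0]],
  ],
)

```text
clock: 11.15
tool_pos: [0.503, -0.4402, -0.01]
orientation: [-179.8, 0.2, -168.1]
force: [0.5, 0.2, -2.0]
opening: 0.0433
```

```bash
python3 tgt.py .5016 -.440 -.012 -168
```

```text
shift [-0.005  0.001 -0.008] turn [0.0003 0.0006 0.0003] force [ 0.5  0.2 -2. ] open 0.0433 pos [ 0.503  -0.4402 -0.01  ] j [-25.  30. -13.   0. -46.  36.]
```

>>> send_rows(
  commands=[
    [1,[0,0,-0.008],[0,0,0]],
    [1,[0,0,-0.004],[0,0,0]],
    [1,[0,0,0],[0,0,0]],
  ],
)

```text
clock: 11.45
tool_pos: [0.5036, -0.4406, -0.0117]
orientation: [-179.8, 0.3, -168.1]
force: [-0.1, -0.2, -3.2]
opening: 0.0436
```

>>> send_rows(
  commands=[
    [1,[0,0,-0.012],[0,0,0]],
    [1,[0,0,-0.008],[0,0,0]],
    [1,[0,0,0],[0,0,0]],
  ],
)

```text
clock: 11.75
tool_pos: [0.5041, -0.4409, -0.0112]
orientation: [-179.6, 0.3, -168.0]
force: [0.1, 0.2, -3.0]
opening: 0.0433
```

>>> send_rows(
  commands=[
    [1,[-0.008,0,-0.025],[-0.001,-0.0008,0]],
    [1,[0,0,-0.015],[0,0,0]],
    [1,[0,0,0],[0,0,0]],
  ],
)

```text
clock: 12.05
tool_pos: [0.5055, -0.4431, -0.012]
orientation: [-178.7, 0.9, -167.8]
force: [0.0, 0.6, -3.9]
opening: 0.0436
```

```bash
python3 tgt.py .5036 -.440 -.012 -168; python3 tgt.py .5036 -.440 -.012 -168
```

```text
shift [-0.008  0.013 -0.   ] turn [ 0.0029  0.0031 -0.0007] force [ 0.   0.6 -3.9] open 0.0436 pos [ 0.5055 -0.4431 -0.012 ] j [-24.  30. -14.   1. -44.  36.]
shift [-0.008  0.013 -0.   ] turn [ 0.0029  0.0031 -0.0007] force [ 0.   0.6 -3.9] open 0.0436 pos [ 0.5055 -0.4431 -0.012 ] j [-24.  30. -14.   1. -44.  36.]
```

>>> send_rows(
  commands=[
    [1,[-0.008,0.013,0],[0.0029,0.0031,0]],
    [1,[0,0,0],[0,0,0]],
  ],
)

```text
clock: 12.25
tool_pos: [0.5038, -0.44, -0.0118]
orientation: [-180.0, 0.1, -167.8]
force: [-0.3, -0.2, -3.1]
opening: 0.0436
```

```bash
python3 tgt.py .5036 -.440 -.012 -168; python3 - <<'E'
from plant import snapshot
from h import *
s=snapshot("scene"); cv2.imwrite("pics/s5.png",cv2.resize(s["color"][90:198,100:244],(800,600),interpolation=cv2.INTER_CUBIC))
E
```

```text
shift [-0.001 -0.    -0.001] turn [ 0.0001  0.0002 -0.0007] force [-0.3 -0.2 -3.1] open 0.0436 pos [ 0.5038 -0.44   -0.0118] j [-24.  30. -13.   0. -46.  37.]
```

View pics/s5.png

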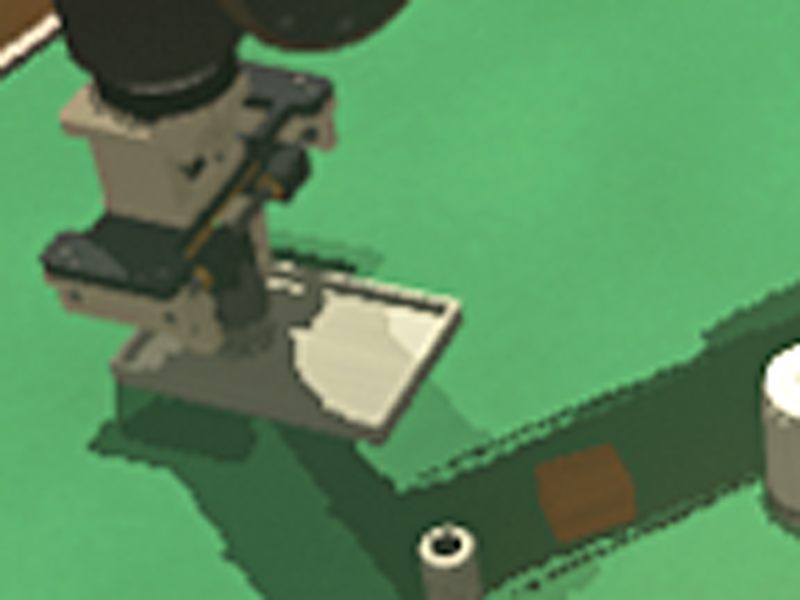

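The crop shows the plug at (245,290) inside the left half of the tray, at or within about 1 mm of its floor. Releasing.

>>> send_rows(
  commands=[
    [0.2,[0,0,0],[0,0,0]],
    [0.2,[0,0,0],[0,0,0]],
    [0.2,[0,0,0],[0,0,0]],
    [0.2,[0,0,0],[0,0,0]],
    [0.2,[0,0,0],[0,0,0]],
    [0,[0,0,0.08],[0,0,0]],
    [0,[0,0,0.15],[0,0,0]],
    [0,[0,0,0.15],[0,0,0]],
    [0,[0,0,0.1],[0,0,0]],
    [0,[-0.02,0.15,0.1],[0,0,0]],
    [0,[-0.02,0.18,0],[0,0,0]],
    [0,[-0.02,0.18,0],[0,0,0]],
  ],
)

```text
clock: 13.5
tool_pos: [0.4876, -0.3141, 0.1365]
orientation: [-179.8, 0.1, -168.1]
force: [0.4, 1.1, -0.4]
opening: 0.0877
```

```bash
python3 obj.py .5016 -.44 .04 .025 .08; python3 tgt.py .4405 -.081 .13 -168
```

```text
top 25 ztop 0.05 mid [ 0.4876 -0.4295] ext [0.013 0.02 ]
scene 86 ztop 0.052 mid [ 0.5051 -0.4355] ext [0.041 0.041]
shift [-0.188  0.921 -0.029] turn [ 0.0004  0.0004 -0.0004] force [ 1.6 -0.1  1.2] open 0.0876 pos [ 0.4875 -0.3113  0.1373] j [-13.  14. -17.   0. -59.  25.]
```

>>> send_rows(
  commands=[
    [0,[-0.03,0.16,0],[0,0,0]],
    [0,[-0.035,0.16,0],[0,0,0]],
    [0,[-0.035,0.16,0],[0,0,0]],
    [0,[-0.035,0.16,0],[0,0,0]],
    [0,[-0.03,0.16,0],[0,0,0]],
    [0,[-0.03,0.1,0],[0,0,0]],
    [0,[0,0,0],[0,0,0]],
  ],
)

```text
clock: 14.3
tool_pos: [0.4379, -0.0798, 0.1389]
orientation: [-179.7, 0.4, -167.9]
force: [0.3, 0.0, 0.5]
opening: 0.0875
```

```bash
python3 tgt.py .440 -.081 .003 -168
```

```text
shift [ 0.008 -0.005 -0.543] turn [ 0.0005  0.0013 -0.0004] force [0.3 0.  0.5] open 0.0875 pos [ 0.4379 -0.0798  0.1389] j [ 15.   1. -32.   0. -57.  -4.]
```

>>> send_rows(
  commands=[
    [0,[0.008,-0.005,-0.06],[0.0005,0.0013,0]],
    [0,[0,0,-0.12],[0,0,0]],
    [0,[0,0,-0.06],[0,0,0]],
    [0,[0,0,0],[0,0,0]],
  ],
)

```text
clock: 14.7
tool_pos: [0.4418, -0.0823, 0.0764]
orientation: [180.0, 0.2, -167.8]
force: [0.7, -0.4, 0.2]
opening: 0.0875
```

```bash
python3 tgt.py .440 -.081 .003 -168
```

```text
shift [-0.007  0.005 -0.294] turn [-0.0002  0.0005 -0.0006] force [ 0.7 -0.4  0.2] open 0.0875 pos [ 0.4418 -0.0823  0.0764] j [ 15.   6. -36.  -0. -48.  -2.]
```

>>> send_rows(
  commands=[
    [0,[-0.01,0.005,-0.06],[0,0.0005,0]],
    [0,[0,0,-0.1],[0,0,0]],
    [0,[0,0,-0.08],[0,0,0]],
    [0,[0,0,-0.06],[0,0,0]],
    [0,[0,0,0],[0,0,0]],
  ],
)

```text
clock: 15.2
tool_pos: [0.4418, -0.085, -0.0008]
orientation: [180.0, -0.0, -168.1]
force: [0.1, 0.0, 0.5]
opening: 0.0875
```

```bash
python3 tgt.py .439 -.081 .003 -168
```

```text
shift [-0.011  0.016  0.015] turn [-0.0001 -0.      0.0002] force [0.1 0.  0.5] open 0.0875 pos [ 0.4418 -0.085  -0.0008] j [ 14.  13. -41.  -0. -36.  -2.]
```

>>> send_rows(
  commands=[
    [0,[-0.011,0.016,0.01],[0,0,0]],
    [1,[0,0,0],[0,0,0]],
    [1,[0,0,0],[0,0,0]],
    [1,[0,0,0],[0,0,0]],
    [1,[0,0,0],[0,0,0]],
    [1,[0,0,0],[0,0,0]],
    [1,[0,0,0],[0,0,0]],
    [1,[0,0,0],[0,0,0]],
    [1,[0,0,0],[0,0,0]],
  ],
)

```text
clock: 16.1
tool_pos: [0.4407, -0.0812, 0.0048]
orientation: [180.0, 0.2, -168.1]
force: [0.3, 0.9, -1.2]
opening: 0.06
```

```bash
python3 tgt.py .439 -.081 .003 -168
```

```text
shift [-0.007  0.001 -0.007] turn [-0.0002  0.0005  0.0003] force [ 0.3  0.9 -1.2] open 0.06 pos [ 0.4407 -0.0812  0.0048] j [ 15.  12. -41.  -0. -37.  -3.]
```

>>> send_rows(
  commands=[
    [1,[0,0,0.06],[0,0,0]],
    [1,[0,0,0.14],[0,0,0]],
    [1,[0,0,0.16],[0,0,0]],
    [1,[0,0,0.14],[0,0,0]],
    [1,[0,0.06,0.06],[0,0,0]],
    [1,[0.025,0.15,0],[0,0,0]],
    [1,[0.025,0.16,0],[0,0,0]],
    [1,[0.025,0.16,0],[0,0,0]],
    [1,[0.025,0.16,0],[0,0,0]],
  ],
)

```text
clock: 17.0
tool_pos: [0.4592, 0.0926, 0.1481]
orientation: [179.8, -0.3, -168.7]
force: [1.1, 0.1, -3.8]
opening: 0.0593
```

```bash
python3 tgt.py .5225 .402 .009 -168
```

```text
shift [ 0.253  1.237 -0.556] turn [-0.0003 -0.0008  0.0019] force [ 1.1  0.1 -3.8] open 0.0593 pos [0.4592 0.0926 0.1481] j [ 35.   3. -28.  -0. -59. -24.]
```

>>> send_rows(
  commands=[
    [1,[0.034,0.16,0],[0,0,0.001]],
    [1,[0.034,0.16,0],[0,0,0.001]],
    [1,[0.034,0.16,0],[0,0,0]],
    [1,[0.034,0.16,0],[0,0,0]],
    [1,[0.034,0.16,0],[0,0,0]],
    [1,[0.034,0.16,0],[0,0,0]],
    [1,[0.034,0.16,-0.06],[0,0,0]],
    [1,[0,0.05,-0.1],[0,0,0]],
    [1,[0,0,-0.06],[0,0,0]],
    [1,[0,0,0],[0,0,0]],
  ],
)

```text
clock: 18.0
tool_pos: [0.5144, 0.4017, 0.0833]
orientation: [-180.0, -0.8, -167.7]
force: [-0.1, -0.3, -3.5]
opening: 0.0599
```

```bash
python3 tgt.py .5225 .402 .009 -168
```

```text
shift [ 0.032  0.001 -0.297] turn [ 0.0005 -0.0022 -0.0009] force [-0.1 -0.3 -3.5] open 0.0599 pos [0.5144 0.4017 0.0833] j [ 55.  24.  -9.  -1. -58. -42.]
```

>>> send_rows(
  commands=[
    [1,[0.032,0,-0.04],[0.0005,-0.0022,0]],
    [1,[0,0,-0.1],[0,0,0]],
    [1,[0,0,-0.08],[0,0,0]],
    [1,[0,0,-0.02],[0,0,0]],
    [1,[0,0,0],[0,0,0]],
  ],
)

```text
clock: 18.5
tool_pos: [0.5228, 0.4004, 0.0232]
orientation: [-179.9, -0.0, -167.7]
force: [-0.4, -0.5, -5.0]
opening: 0.0594
```

```bash
python3 tgt.py .5225 .402 .009 -168
```

```text
shift [-0.001  0.006 -0.057] turn [ 0.0003 -0.     -0.0008] force [-0.4 -0.5 -5. ] open 0.0594 pos [0.5228 0.4004 0.0232] j [ 54.  27. -13.   0. -50. -42.]
```

>>> send_rows(
  commands=[
    [1,[-0.001,0.006,-0.04],[0,0,0]],
    [1,[0,0,-0.015],[0,0,0]],
    [1,[0,0,0],[0,0,0]],
  ],
)

```text
clock: 18.8
tool_pos: [0.5238, 0.4029, 0.0115]
orientation: [180.0, 0.1, -167.7]
force: [-0.5, -0.3, -3.7]
opening: 0.0594
```

```bash
python3 tgt.py .5225 .402 .009 -168
```

```text
shift [-0.005 -0.004 -0.01 ] turn [-0.0002  0.0004 -0.0008] force [-0.5 -0.3 -3.7] open 0.0594 pos [0.5238 0.4029 0.0115] j [ 54.  28. -13.   0. -48. -42.]
```

>>> send_rows(
  commands=[
    [1,[-0.003,-0.003,-0.02],[0,0,0]],
    [1,[0,0,-0.01],[0,0,0]],
    [1,[0,0,0],[0,0,0]],
  ],
)

```text
clock: 19.1
tool_pos: [0.5241, 0.4035, 0.0097]
orientation: [179.9, 0.4, -167.6]
force: [0.5, 0.4, -4.6]
opening: 0.0601
```

```bash
python3 tgt.py .5225 .402 .009 -168
```

```text
shift [-0.007 -0.006 -0.003] turn [-0.0006  0.001  -0.0011] force [ 0.5  0.4 -4.6] open 0.0601 pos [0.5241 0.4035 0.0097] j [ 55.  28. -14.   0. -48. -42.]
```

>>> send_rows(
  commands=[
    [0,[0,0,0],[0,0.001,0]],
    [0,[0,0,0],[0,0,0]],
    [0,[0,0,0],[0,0,0]],
    [0,[0,0,0],[0,0,0]],
    [0,[0,0,0],[0,0,0]],
    [0,[0,0,0.06],[0,0,0]],
    [0,[0,0,0.15],[0,0,0]],
    [0,[0,0,0.18],[0,0,0]],
    [0,[-0.05,-0.1,0.1],[0,0,0]],
    [0,[-0.1,-0.16,0],[0,0,0]],
    [0,[-0.1,-0.16,0],[0,0,0]],
    [0,[-0.1,-0.16,0],[0,0,0]],
  ],
)

```text
clock: 20.3
tool_pos: [0.4392, 0.2598, 0.1431]
orientation: [179.6, 0.5, -167.4]
force: [-0.6, -0.2, 1.0]
opening: 0.0878
```

```bash
python3 obj.py .5235 .402 .05 .03 .12; python3 tgt.py .391 .218 .03 -168
```

```text
top few 0
scene 406 ztop 0.094 mid [0.5252 0.4042] ext [0.06  0.059]
shift [-0.182 -0.154 -0.453] turn [-0.0012  0.0009 -0.0014] force [0.5 2.  0.2] open 0.0877 pos [0.4366 0.2565 0.1433] j [ 53.   7. -25.  -0. -58. -40.]
```

>>> send_rows(
  commands=[
    [0,[-0.07,-0.06,-0.06],[-0.0012,0.0009,-0.0014]],
    [0,[-0.07,-0.06,-0.12],[0,0,0]],
    [0,[-0.05,-0.04,-0.12],[0,0,0]],
    [0,[0,0,-0.08],[0,0,0]],
    [0,[0,0,0],[0,0,0]],
  ],
)

```text
clock: 20.9
tool_pos: [0.3896, 0.2163, 0.0533]
orientation: [179.6, 0.6, -168.0]
force: [0.2, -0.3, 0.3]
opening: 0.0874
```

```bash
python3 obj.py .3915 .218 .04 .01 .06; python3 tgt.py .3905 .218 -.018 -168
```

```text
top 56 ztop 0.046 mid [0.391  0.2072] ext [0.037 0.02 ]
scene 79 ztop 0.046 mid [0.3969 0.217 ] ext [0.04  0.041]
shift [-0.002  0.001 -0.293] turn [-0.0019  0.0018 -0.    ] force [ 0.5  0.9 -0.3] open 0.0877 pos [0.391  0.2178 0.0552] j [ 55.   7. -39.   0. -44. -43.]
```

>>> send_rows(
  commands=[
    [0,[0,0,-0.06],[-0.0019,0.0018,0]],
    [0,[0,0,-0.08],[0,0,0]],
    [0,[0,0,-0.08],[0,0,0]],
    [0,[0,0,-0.02],[0,0,0]],
    [0,[0,0,0],[0,0,0]],
  ],
)

```text
clock: 21.5
tool_pos: [0.3974, 0.2251, 0.0017]
orientation: [179.6, 0.6, -167.9]
force: [-0.8, -0.2, 1.1]
opening: 0.0877
```

```bash
python3 tgt.py .3905 .218 -.018 -168
```

```text
shift [-0.028 -0.028 -0.079] turn [-0.0015  0.0015 -0.0004] force [-0.8 -0.2  1.1] open 0.0877 pos [0.3974 0.2251 0.0017] j [ 54.  13. -41.   0. -36. -42.]
```

>>> send_rows(
  commands=[
    [0,[-0.028,-0.028,-0.03],[-0.0015,0.0015,0]],
    [0,[-0.004,-0.004,-0.04],[0,0,0]],
    [0,[0,0,-0.01],[0,0,0]],
    [0,[0,0,0],[0,0,0]],
  ],
)

```text
clock: 21.9
tool_pos: [0.3903, 0.2183, -0.0169]
orientation: [179.9, 0.2, -167.8]
force: [0.5, -0.7, 0.2]
opening: 0.0877
```

```bash
python3 tgt.py .3905 .218 -.018 -168
```

```text
shift [ 0.001 -0.001 -0.004] turn [-0.0005  0.0003 -0.0005] force [ 0.5 -0.7  0.2] open 0.0877 pos [ 0.3903  0.2183 -0.0169] j [ 55.  14. -42.  -0. -33. -42.]
```

>>> send_rows(
  commands=[
    [1,[0,0,0],[0,0,0]],
    [1,[0,0,0],[0,0,0]],
    [1,[0,0,0],[0,0,0]],
    [1,[0,0,0],[0,0,0]],
    [1,[0,0,0],[0,0,0]],
    [1,[0,0,0],[0,0,0]],
    [1,[0,0,0],[0,0,0]],
    [1,[0,0,0],[0,0,0]],
    [1,[0,0,0],[0,0,0]],
  ],
)

```text
clock: 22.8
tool_pos: [0.391, 0.2191, -0.0161]
orientation: [179.8, 0.2, -167.8]
force: [0.2, 0.1, -0.2]
opening: 0.0434
```

```bash
python3 tgt.py .3905 .218 -.018 -168
```

```text
shift [-0.002 -0.004 -0.008] turn [-0.0007  0.0005 -0.0005] force [ 0.2  0.1 -0.2] open 0.0434 pos [ 0.391   0.2191 -0.0161] j [ 55.  14. -42.   0. -33. -42.]
```

>>> send_rows(
  commands=[
    [1,[0,0,0.06],[0,0,0]],
    [1,[0,0,0.14],[0,0,0]],
    [1,[0,0,0.16],[0,0,0]],
    [1,[0,0,0.14],[0,0,0]],
    [1,[0.02,-0.05,0.08],[0,0,0]],
    [1,[0.03,-0.14,0],[0,0,0]],
    [1,[0.03,-0.16,0],[0,0,0]],
    [1,[0.03,-0.16,0],[0,0,0]],
    [1,[0.03,-0.16,0],[0,0,0]],
    [1,[0.03,-0.16,0],[0,0,0]],
    [1,[0.03,-0.16,0],[0,0,0]],
  ],
)

```text
clock: 23.9
tool_pos: [0.4341, -0.0375, 0.1304]
orientation: [180.0, -0.3, -167.5]
force: [1.0, 0.3, -4.0]
opening: 0.043
```

```bash
python3 tgt.py .4864 -.3735 -.012 -168
```

```text
shift [ 0.209 -1.344 -0.57 ] turn [ 0.0001 -0.0009 -0.0015] force [ 1.   0.3 -4. ] open 0.043 pos [ 0.4341 -0.0375  0.1304] j [ 21.   1. -33.  -0. -56.  -8.]
```

>>> send_rows(
  commands=[
    [1,[0.026,-0.16,0],[0,0,-0.001]],
    [1,[0.026,-0.16,0],[0,0,0]],
    [1,[0.026,-0.16,0],[0,0,0]],
    [1,[0.026,-0.16,0],[0,0,0]],
    [1,[0.026,-0.16,0],[0,0,0]],
    [1,[0.026,-0.16,0],[0,0,0]],
    [1,[0.026,-0.16,0],[0,0,0]],
    [1,[0.026,-0.12,-0.05],[0,0,0]],
    [1,[0,0,-0.1],[0,0,0]],
    [1,[0,0,-0.04],[0,0,0]],
    [1,[0,0,0],[0,0,0]],
  ],
)

```text
clock: 25.0
tool_pos: [0.4772, -0.3638, 0.0724]
orientation: [179.3, -1.1, -168.4]
force: [0.0, -0.6, -3.8]
opening: 0.0432
```

```bash
python3 tgt.py .4864 -.3735 -.012 -168
```

```text
shift [ 0.037 -0.039 -0.338] turn [-0.0012 -0.0033  0.0011] force [ 0.  -0.6 -3.8] open 0.0432 pos [ 0.4772 -0.3638  0.0724] j [-19.  20. -17.  -0. -54.  30.]
```

>>> send_rows(
  commands=[
    [1,[0.037,-0.039,-0.04],[-0.0012,-0.0033,0.0011]],
    [1,[0,0,-0.1],[0,0,0]],
    [1,[0,0,-0.1],[0,0,0]],
    [1,[0,0,-0.03],[0,0,0]],
    [1,[0,0,0],[0,0,0]],
  ],
)

```text
clock: 25.5
tool_pos: [0.4886, -0.3711, 0.0075]
orientation: [-179.9, 0.1, -167.7]
force: [0.2, -0.4, -3.3]
opening: 0.0437
```

```bash
python3 tgt.py .4864 -.3735 -.012 -168
```

```text
shift [-0.009 -0.01  -0.078] turn [ 0.0003  0.0005 -0.0009] force [ 0.2 -0.4 -3.3] open 0.0437 pos [ 0.4886 -0.3711  0.0075] j [-19.  25. -20.   0. -45.  31.]
```

>>> send_rows(
  commands=[
    [1,[-0.009,-0.01,-0.05],[0,0.0005,0]],
    [1,[0,0,-0.03],[0,0,0]],
    [1,[0,0,-0.01],[0,0,0]],
    [1,[0,0,0],[0,0,0]],
  ],
)

```text
clock: 25.9
tool_pos: [0.4891, -0.3744, -0.0118]
orientation: [-179.7, 0.2, -167.5]
force: [0.6, -0.3, -3.2]
opening: 0.0434
```

```bash
python3 tgt.py .4864 -.3735 -.012 -168
```

```text
shift [-0.011  0.004 -0.001] turn [ 0.0008  0.0008 -0.0013] force [ 0.6 -0.3 -3.2] open 0.0434 pos [ 0.4891 -0.3744 -0.0118] j [-19.  26. -21.   0. -43.  31.]
```

Now release, lift and go towards connector A at (0.637,-0.177).

>>> send_rows(
  commands=[
    [0.2,[0,0,0],[0,0,0]],
    [0.2,[0,0,0],[0,0,0]],
    [0.2,[0,0,0],[0,0,0]],
    [0.2,[0,0,0],[0,0,0]],
    [0.2,[0,0,0],[0,0,0]],
    [0,[0,0,0.08],[0,0,0]],
    [0,[0,0,0.15],[0,0,0]],
    [0,[0,0,0.16],[0,0,0]],
    [0,[0,0,0.16],[0,0,0]],
    [0,[0.1,0.05,0.1],[0,0,0]],
    [0,[0.12,0.15,0],[0,0,0]],
    [0,[0.12,0.15,0],[0,0,0]],
  ],
)

```text
clock: 27.1
tool_pos: [0.5734, -0.2893, 0.1605]
orientation: [-179.5, 0.4, -168.0]
force: [0.8, -0.2, 0.3]
opening: 0.0879
```

```bash
python3 tgt.py .636 -.177 .12 -180;python3 obj.py .4874 -.3735 .04 .025 .08;python3 obj.py .5046 -.439 .04 .025 .08; python3 obj.py .637 -.177 .04 .07 .11;
```

```text
shift [ 0.251  0.449 -0.162] turn [ 0.0012  0.0012 -0.0334] force [ 0.8 -0.2  0.3] open 0.0879 pos [ 0.5734 -0.2893  0.1605] j [ -9.  18.  -7.   0. -64.  21.]
top 88 ztop 0.051 mid [ 0.4876 -0.3857] ext [0.038 0.018]
scene 104 ztop 0.052 mid [ 0.4902 -0.3761] ext [0.044 0.043]
top 219 ztop 0.05 mid [ 0.5017 -0.435 ] ext [0.041 0.042]
scene 44 ztop 0.053 mid [ 0.5104 -0.4384] ext [0.03  0.036]
top few 0
scene 59 ztop 0.094 mid [ 0.6371 -0.1776] ext [0.025 0.024]
```

>>> send_rows(
  commands=[
    [0,[0.08,0.14,-0.04],[0.001,0.001,-0.0167]],
    [0,[0.08,0.14,-0.05],[0,0,-0.0167]],
    [0,[0.06,0.12,-0.05],[0,0,0]],
    [0,[0.02,0.02,-0.02],[0,0,0]],
    [0,[0,0,0],[0,0,0]],
    [0,[0,0,0],[0,0,0]],
  ],
)

```text
clock: 28.0
tool_pos: [0.6294, -0.1891, 0.1174]
orientation: [-179.9, -0.2, 179.1]
force: [0.5, 0.4, 0.4]
opening: 0.0874
```

```bash
python3 tgt.py .6355 -.177 .010 -180
```

```text
shift [ 0.024  0.048 -0.429] turn [ 0.0002 -0.0005  0.0025] force [0.5 0.4 0.4] open 0.0874 pos [ 0.6294 -0.1891  0.1174] j [  0.  22.  -7.   0. -61.  -1.]
```

>>> send_rows(
  commands=[
    [0,[0.024,0.048,-0.04],[0,0,0.0025]],
    [0,[0,0,-0.08],[0,0,0]],
    [0,[0,0,-0.02],[0,0,0]],
    [0,[0,0,0],[0,0,0]],
  ],
)

```text
clock: 28.4
tool_pos: [0.6349, -0.1805, 0.083]
orientation: [-179.9, -0.0, 179.8]
force: [0.0, -0.3, 0.7]
opening: 0.0874
```

```bash
python3 tgt.py .6355 -.177 .010 -180
```

```text
shift [ 0.002  0.014 -0.292] turn [ 0.0002 -0.      0.0005] force [ 0.  -0.3  0.7] open 0.0874 pos [ 0.6349 -0.1805  0.083 ] j [  1.  24.  -9.   0. -57.  -1.]
```

>>> send_rows(
  commands=[
    [0,[0.002,0.014,-0.05],[0,0,0]],
    [0,[0,0,-0.1],[0,0,0]],
    [0,[0,0,-0.09],[0,0,0]],
    [0,[0,0,-0.03],[0,0,0]],
    [0,[0,0,0],[0,0,0]],
  ],
)

```text
clock: 28.9
tool_pos: [0.6369, -0.1776, 0.0152]
orientation: [-179.9, 0.3, 179.8]
force: [0.3, -0.1, 0.4]
opening: 0.0876
```

```bash
python3 tgt.py .6355 -.177 .010 -180
```

```text
shift [-0.006  0.002 -0.021] turn [0.0003 0.0008 0.0006] force [ 0.3 -0.1  0.4] open 0.0876 pos [ 0.6369 -0.1776  0.0152] j [  1.  28. -13.   0. -49.  -2.]
```

>>> send_rows(
  commands=[
    [0,[-0.006,0.002,-0.021],[0,0,0]],
    [1,[0,0,0],[0,0,0]],
    [1,[0,0,0],[0,0,0]],
    [1,[0,0,0],[0,0,0]],
    [1,[0,0,0],[0,0,0]],
    [1,[0,0,0],[0,0,0]],
    [1,[0,0,0],[0,0,0]],
    [1,[0,0,0],[0,0,0]],
    [1,[0,0,0],[0,0,0]],
    [1,[0,0,0],[0,0,0]],
    [1,[0,0,0],[0,0,0]],
  ],
)

```text
clock: 30.0
tool_pos: [0.638, -0.1772, 0.0141]
orientation: [-179.9, 0.6, 179.8]
force: [-0.9, -0.3, 0.2]
opening: 0.025
```

```bash
python3 tgt.py .6355 -.177 .010 -180
```

```text
shift [-0.01   0.001 -0.017] turn [0.0004 0.0018 0.0005] force [-0.9 -0.3  0.2] open 0.025 pos [ 0.638  -0.1772  0.0141] j [  1.  28. -14.   0. -48.  -2.]
```

>>> send_rows(
  commands=[
    [1,[0,0,0.06],[0,-0.001,0]],
    [1,[0,0,0.14],[0,0,0]],
    [1,[0,0,0.14],[0,0,0]],
    [1,[0,0,0.06],[0,0,0]],
    [1,[-0.01,0.1,0],[0,0,0]],
    [1,[-0.015,0.14,0],[0,0,0]],
    [1,[-0.015,0.14,0],[0,0,0]],
    [1,[0,0.1,0],[0,0,0]],
    [1,[0,0.04,0],[0,0,0]],
    [1,[0,0,0],[0,0,0]],
    [1,[0,0,0],[0,0,0]],
  ],
)

```text
clock: 31.1
tool_pos: [0.625, -0.0439, 0.1252]
orientation: [-180.0, 1.2, 179.7]
force: [0.4, -0.2, -2.6]
opening: 0.0255
```

```bash
python3 tgt.py .627 -.0495 .018 -180
```

```text
shift [ 0.008 -0.023 -0.429] turn [0.0001 0.0034 0.0009] force [ 0.4 -0.2 -2.6] open 0.0255 pos [ 0.625  -0.0439  0.1252] j [ 14.  18. -12.   0. -58. -15.]
```

>>> send_rows(
  commands=[
    [1,[0.008,-0.023,-0.04],[0,0.0034,0.0009]],
    [1,[0,0,-0.08],[0,0,0]],
    [1,[0,0,-0.06],[0,0,0]],
    [1,[0,0,0],[0,0,0]],
    [1,[0,0,0],[0,0,0]],
  ],
)

```text
clock: 31.6
tool_pos: [0.6274, -0.0556, 0.0777]
orientation: [-179.9, -0.2, 179.8]
force: [0.3, 1.0, -1.8]
opening: 0.0252
```

```bash
python3 tgt.py .627 -.0495 .018 -180; python3 - <<'E'
from plant import snapshot
from h import *
s=snapshot("scene"); cv2.imwrite("pics/s6.png",cv2.resize(s["color"][120:264,140:332],(800,600),interpolation=cv2.INTER_CUBIC))
E
```

```text
shift [-0.001  0.024 -0.239] turn [ 0.0002 -0.0007  0.0006] force [ 0.3  1.  -1.8] open 0.0252 pos [ 0.6274 -0.0556  0.0777] j [ 13.  22. -14.   0. -55. -13.]
```

View pics/s6.png

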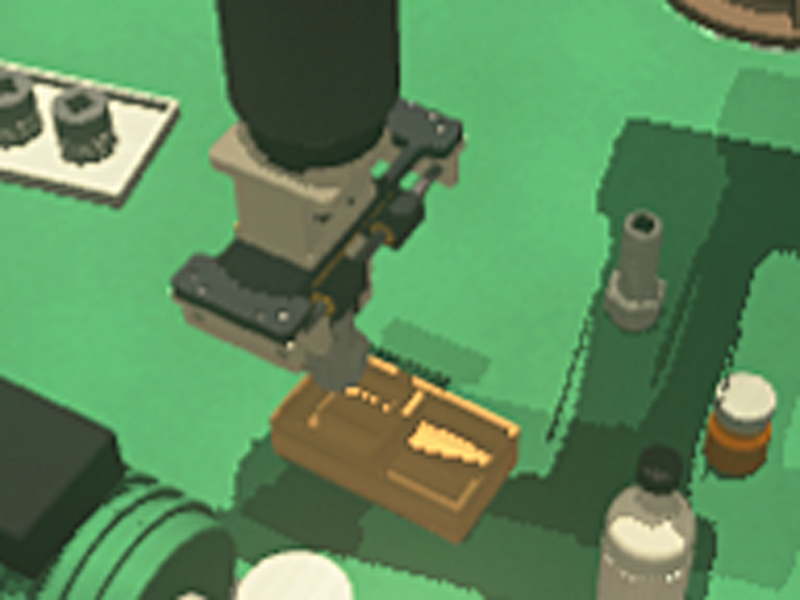

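The connector hangs upright above the left cell, with its foot at about (335,375). Both plugs are standing in the tray. I'll correct y and descend.

>>> send_rows(
  commands=[
    [1,[0,0.024,-0.03],[0,-0.0007,0]],
    [1,[0,0,-0.07],[0,0,0]],
    [1,[0,0,-0.06],[0,0,0]],
    [1,[0,0,-0.02],[0,0,0]],
    [1,[0,0,0],[0,0,0]],
  ],
)

```text
clock: 32.15
tool_pos: [0.6293, -0.0487, 0.0334]
orientation: [-180.0, 0.3, 179.7]
force: [-0.3, -0.0, -3.1]
opening: 0.0255
```

```bash
python3 tgt.py .627 -.0495 .018 -180
```

```text
shift [-0.009 -0.003 -0.061] turn [0.0001 0.0009 0.0007] force [-0.3 -0.  -3.1] open 0.0255 pos [ 0.6293 -0.0487  0.0334] j [ 13.  24. -16.   0. -49. -14.]
```

>>> send_rows(
  commands=[
    [1,[-0.009,-0.003,-0.04],[0,0.0009,0]],
    [1,[0,0,-0.02],[0,0,0]],
    [1,[0,0,-0.015],[0,0,0]],
    [1,[0,0,0],[0,0,0]],
  ],
)

```text
clock: 32.55
tool_pos: [0.6294, -0.049, 0.0188]
orientation: [-179.9, 0.3, 179.9]
force: [-1.0, 0.1, -2.1]
opening: 0.0258
```

```bash
python3 tgt.py .627 -.0495 .018 -180
```

```text
shift [-0.009 -0.002 -0.003] turn [0.0002 0.0008 0.0003] force [-1.   0.1 -2.1] open 0.0258 pos [ 0.6294 -0.049   0.0188] j [ 13.  25. -17.   0. -47. -14.]
```

>>> send_rows(
  commands=[
    [1,[0,0,-0.008],[0,0.0008,0]],
    [0,[0,0,0],[0,0,0]],
    [0,[0,0,0],[0,0,0]],
    [0,[0,0,0],[0,0,0]],
    [0,[0,0,0],[0,0,0]],
    [0,[0,0,0],[0,0,0]],
    [0,[0,0,0.06],[0,0,0]],
    [0,[0,0,0.15],[0,0,0]],
    [0,[0,0,0.18],[0,0,0]],
    [0,[-0.08,0.05,0.08],[0,0,0]],
    [0,[-0.14,0.09,0],[0,0,0]],
    [0,[-0.14,0.09,0],[0,0,0]],
  ],
)

```text
clock: 33.75
tool_pos: [0.5406, 0.0074, 0.1367]
orientation: [-179.9, -0.0, 179.7]
force: [0.4, 1.5, 0.0]
opening: 0.0873
```

```bash
python3 tgt.py .435 .0655 .11 -180; python3 obj.py .627 -.0495 .03 .07 .13; python3 obj.py .435 .0655 .03 .07 .11; 
```

```text
shift [-0.422  0.232 -0.107] turn [ 0.0003 -0.0001  0.001 ] force [0.4 1.5 0. ] open 0.0873 pos [0.5406 0.0074 0.1367] j [ 22.  11. -21.   0. -58. -22.]
top few 0
scene 63 ztop 0.098 mid [ 0.6309 -0.0492] ext [0.023 0.023]
top 88 ztop 0.095 mid [0.4341 0.0654] ext [0.024 0.024]
scene 48 ztop 0.095 mid [0.4356 0.0659] ext [0.024 0.024]
```

>>> send_rows(
  commands=[
    [0,[-0.13,0.07,-0.03],[0,0,0]],
    [0,[-0.13,0.07,-0.03],[0,0,0]],
    [0,[-0.11,0.06,-0.03],[0,0,0]],
    [0,[-0.04,0.02,-0.02],[0,0,0]],
    [0,[0,0,0],[0,0,0]],
    [0,[0,0,0],[0,0,0]],
  ],
)

```text
clock: 34.55
tool_pos: [0.4406, 0.0628, 0.1079]
orientation: [-179.8, 0.0, 179.7]
force: [0.0, 0.6, 0.4]
opening: 0.0874
```

```bash
python3 tgt.py .435 .0655 .012 -180
```

```text
shift [-0.022  0.011 -0.384] turn [0.0006 0.0001 0.0009] force [0.  0.6 0.4] open 0.0874 pos [0.4406 0.0628 0.1079] j [ 34.   3. -34.   0. -53. -34.]
```

>>> send_rows(
  commands=[
    [0,[-0.022,0.011,-0.02],[0,0,0.0009]],
    [0,[0,0,-0.08],[0,0,0]],
    [0,[0,0,-0.08],[0,0,0]],
    [0,[0,0,-0.02],[0,0,0]],
    [0,[0,0,0],[0,0,0]],
  ],
)

```text
clock: 35.05
tool_pos: [0.439, 0.0653, 0.0565]
orientation: [-179.8, 0.2, 179.8]
force: [0.8, 0.2, 0.3]
opening: 0.0876
```

```bash
python3 tgt.py .435 .0655 .012 -180
```

```text
shift [-0.016  0.001 -0.178] turn [0.0006 0.0004 0.0005] force [0.8 0.2 0.3] open 0.0876 pos [0.439  0.0653 0.0565] j [ 34.   7. -38.   0. -45. -35.]
```

>>> send_rows(
  commands=[
    [0,[-0.018,0.001,-0.05],[0.0006,0.0004,0]],
    [0,[0,0,-0.08],[0,0,0]],
    [0,[0,0,-0.04],[0,0,0]],
    [0,[0,0,0],[0,0,0]],
  ],
)

```text
clock: 35.45
tool_pos: [0.4376, 0.0663, 0.0154]
orientation: [179.9, 0.2, 179.8]
force: [0.5, 0.5, -0.6]
opening: 0.0875
```

```bash
python3 tgt.py .435 .0655 .012 -180
```

```text
shift [-0.011 -0.003 -0.014] turn [-0.0003  0.0006  0.0006] force [ 0.5  0.5 -0.6] open 0.0875 pos [0.4376 0.0663 0.0154] j [ 34.  10. -41.   0. -38. -35.]
```

>>> send_rows(
  commands=[
    [0,[-0.013,-0.003,-0.01],[0,0.0006,0]],
    [1,[0,0,0],[0,0,0]],
    [1,[0,0,0],[0,0,0]],
    [1,[0,0,0],[0,0,0]],
    [1,[0,0,0],[0,0,0]],
    [1,[0,0,0],[0,0,0]],
    [1,[0,0,0],[0,0,0]],
    [1,[0,0,0],[0,0,0]],
    [1,[0,0,0],[0,0,0]],
    [1,[0,0,0],[0,0,0]],
    [1,[0,0,0],[0,0,0]],
  ],
)

```text
clock: 36.55
tool_pos: [0.4362, 0.0665, 0.0158]
orientation: [179.8, 0.2, 179.8]
force: [-0.5, 0.3, 0.5]
opening: 0.0257
```

```bash
python3 tgt.py .435 .0655 .012 -180
```

```text
shift [-0.005 -0.004 -0.015] turn [-0.0006  0.0006  0.0005] force [-0.5  0.3  0.5] open 0.0257 pos [0.4362 0.0665 0.0158] j [ 34.  10. -41.  -0. -38. -34.]
```

>>> send_rows(
  commands=[
    [1,[0,0,0.06],[0,0,0]],
    [1,[0,0,0.14],[0,0,0]],
    [1,[0,0,0.14],[0,0,0]],
    [1,[0.04,-0.01,0.08],[0,0,0]],
    [1,[0.12,-0.03,0],[0,0,0]],
    [1,[0.14,-0.034,0],[0,0,0]],
    [1,[0.14,-0.034,0],[0,0,0]],
    [1,[0.14,-0.034,0],[0,0,0]],
    [1,[0.1,-0.024,0],[0,0,0]],
    [1,[0.03,-0.01,0],[0,0,0]],
    [1,[0,0,0],[0,0,0]],
    [1,[0,0,0],[0,0,0]],
  ],
)

```text
clock: 37.75
tool_pos: [0.614, 0.0182, 0.1201]
orientation: [179.9, -0.3, 179.8]
force: [-0.7, 0.5, -2.7]
opening: 0.0254
```

```bash
python3 tgt.py .626 .020 .0198 -180
```

```text
shift [ 0.048  0.007 -0.401] turn [-0.0003 -0.001   0.0006] force [-0.7  0.5 -2.7] open 0.0254 pos [0.614  0.0182 0.1201] j [ 20.  18. -13.  -0. -59. -20.]
```

>>> send_rows(
  commands=[
    [1,[0.048,0.007,-0.03],[0,-0.001,0]],
    [1,[0,0,-0.08],[0,0,0]],
    [1,[0,0,-0.06],[0,0,0]],
    [1,[0,0,0],[0,0,0]],
    [1,[0,0,0],[0,0,0]],
  ],
)

```text
clock: 38.25
tool_pos: [0.6245, 0.0223, 0.077]
orientation: [179.8, 0.1, 179.9]
force: [0.3, -0.3, -1.8]
opening: 0.0258
```

```bash
python3 tgt.py .626 .020 .0198 -180
```

```text
shift [ 0.006 -0.009 -0.229] turn [-0.0004  0.0004  0.0001] force [ 0.3 -0.3 -1.8] open 0.0258 pos [0.6245 0.0223 0.077 ] j [ 20.  21. -15.  -0. -54. -20.]
```

>>> send_rows(
  commands=[
    [1,[0.004,-0.009,-0.04],[0,0,0]],
    [1,[0,0,-0.07],[0,0,0]],
    [1,[0,0,-0.06],[0,0,0]],
    [1,[0,0,-0.02],[0,0,0]],
    [1,[0,0,0],[0,0,0]],
  ],
)

```text
clock: 38.75
tool_pos: [0.6275, 0.0208, 0.0305]
orientation: [179.7, 0.5, -180.0]
force: [-0.2, -0.1, -2.1]
opening: 0.0258
```

```bash
python3 tgt.py .626 .020 .0198 -180
```

```text
shift [-0.006 -0.003 -0.043] turn [-0.0007  0.0013 -0.0001] force [-0.2 -0.1 -2.1] open 0.0258 pos [0.6275 0.0208 0.0305] j [ 20.  24. -17.  -0. -48. -20.]
```

>>> send_rows(
  commands=[
    [1,[-0.006,-0.003,-0.03],[-0.0007,0.0013,0]],
    [1,[0,0,-0.015],[0,0,0]],
    [1,[0,0,-0.008],[0,0,0]],
    [1,[0,0,0],[0,0,0]],
  ],
)

```text
clock: 39.15
tool_pos: [0.6279, 0.0201, 0.0205]
orientation: [-180.0, 0.2, -179.9]
force: [0.2, -0.8, -2.3]
opening: 0.0255
```

```bash
python3 tgt.py .626 .020 .0198 -180
```

```text
shift [-0.008 -0.    -0.003] turn [ 0.0001  0.0006 -0.0003] force [ 0.2 -0.8 -2.3] open 0.0255 pos [0.6279 0.0201 0.0205] j [ 20.  25. -17.   0. -47. -20.]
```

Release, lift clear and back off toward the base.

>>> send_rows(
  commands=[
    [0,[0,0,0],[0,0,0]],
    [0,[0,0,0],[0,0,0]],
    [0,[0,0,0],[0,0,0]],
    [0,[0,0,0],[0,0,0]],
    [0,[0,0,0],[0,0,0]],
    [0,[0,0,0],[0,0,0]],
    [0,[0,0,0.06],[0,0,0]],
    [0,[0,0,0.15],[0,0,0]],
    [0,[0,0,0.18],[0,0,0]],
    [0,[-0.08,-0.05,0.18],[0,0,0]],
    [0,[-0.14,-0.09,0.1],[0,0,0]],
    [0,[-0.14,-0.09,0],[0,0,0]],
  ],
)

```text
clock: 40.35
tool_pos: [0.5386, -0.0373, 0.1908]
orientation: [-179.8, 0.1, -179.7]
force: [-0.3, -0.2, -0.4]
opening: 0.0879
```

>>> send_rows(
  commands=[
    [0,[-0.1,-0.15,0],[0,0,0]],
    [0,[-0.1,-0.15,0],[0,0,0]],
    [0,[-0.05,-0.15,0],[0,0,0]],
    [0,[0,-0.15,0],[0,0,0]],
    [0,[0,0,0],[0,0,0]],
    [0,[0,0,0],[0,0,0]],
    [0,[0,0,0],[0,0,0]],
  ],
)

```text
clock: 41.05
tool_pos: [0.4691, -0.1935, 0.1948]
orientation: [-179.9, 0.6, -179.8]
force: [0.5, -0.7, 0.2]
opening: 0.0876
```

```bash
for o in ".627 -.0495 .03 .07 .13" ".627 .0195 .03 .07 .13" ".5016 -.438 .04 .03 .08" ".489 -.375 .03 .03 .08" ".5235 .403 .05 .05 .12" ".6525 .173 .05 .1 .2" ".5137 .1777 .03 .04 .09"; do echo "== $o"; python3 obj.py $o; done; python3 - <<'E'
from plant import snapshot
from h import *
s=snapshot("scene"); cv2.imwrite("pics/s9.png",cv2.resize(s["color"],(800,600),interpolation=cv2.INTER_CUBIC))
s=snapshot("top"); cv2.imwrite("pics/t9.png",cv2.resize(s["color"],(800,600),interpolation=cv2.INTER_CUBIC))
E
```

```text
== .627 -.0495 .03 .07 .13
top few 0
scene 62 ztop 0.099 mid [ 0.6311 -0.0491] ext [0.025 0.024]
== .627 .0195 .03 .07 .13
top few 0
scene 67 ztop 0.099 mid [0.628  0.0197] ext [0.026 0.024]
== .5016 -.438 .04 .03 .08
top few 0
scene 87 ztop 0.051 mid [ 0.5043 -0.4345] ext [0.039 0.039]
== .489 -.375 .03 .03 .08
top few 0
scene 102 ztop 0.054 mid [ 0.4925 -0.3759] ext [0.042 0.044]
== .5235 .403 .05 .05 .12
top 439 ztop 0.096 mid [0.5242 0.4031] ext [0.056 0.058]
scene 399 ztop 0.094 mid [0.5254 0.4041] ext [0.06  0.058]
== .6525 .173 .05 .1 .2
top 89 ztop 0.155 mid [0.6526 0.173 ] ext [0.024 0.023]
scene 84 ztop 0.154 mid [0.6525 0.1734] ext [0.024 0.024]
== .5137 .1777 .03 .04 .09
top 177 ztop 0.065 mid [0.5134 0.1776] ext [0.035 0.038]
scene 129 ztop 0.066 mid [0.5138 0.1776] ext [0.039 0.036]
```

View pics/s9.png

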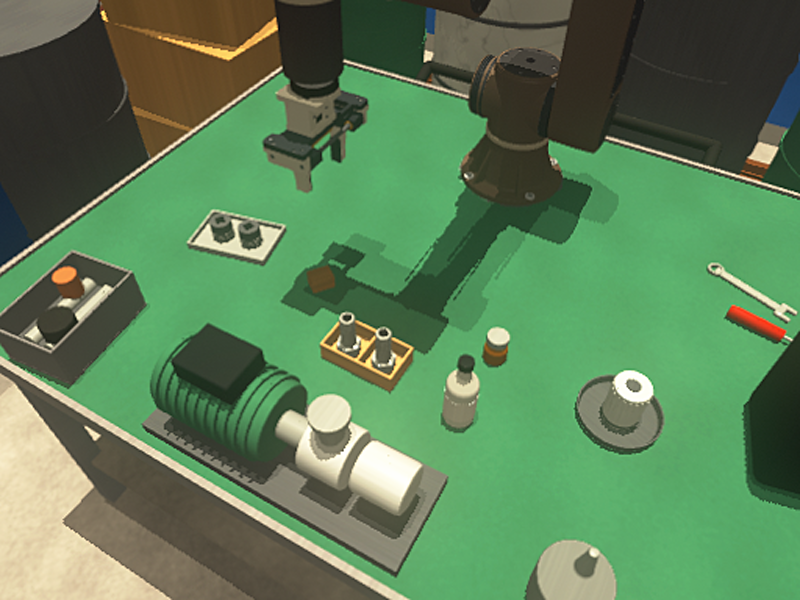

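View pics/t9.png

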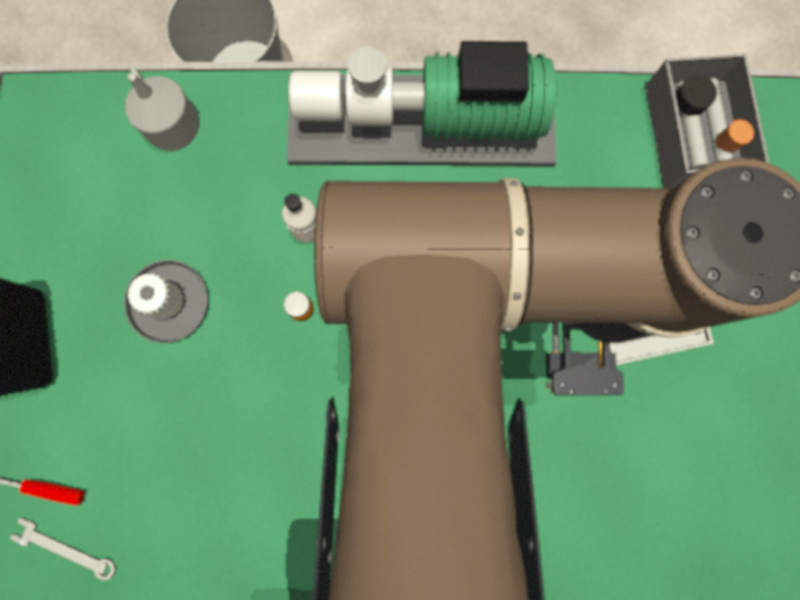

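The scene view shows connectors at (347,335) and (383,348), one per box cell. Both plugs are in the tray at (222,228) and (250,234), and the filter is in the pan at (627,400). The bottle and jar haven't moved and the gripper is clear. Handing in.

```bash
python3 -c "
from plant import order; print(order.close_job())"
```

```text
the job is handed in; nothing more can be done
None
```

I moved all five parts into their containers and handed the job in at about 41 s of the 141 s allowed. No verdict is reported.

**Final checks:**
- **Connectors:** they stand in the two box cells, within about 5 mm of the cell centres.
- **Plugs:** both stand in the tray, about 60 mm apart.
- **Filter:** it stands in the pan, about 2 mm from centre.
- **Height and tilt:** every part top was at its expected height, allowing for depth that read 3–5 mm high all along, and all looked upright. I didn't measure tilt as a number.
- **Bottle and jar:** both are within 1 mm of where they started.
- **Arm:** the gripper ended open and clear of everything.

**Problems and disagreements:**
- **Missed grasps:** the first two attempts at plug one closed above it. The camera depth showed the fingertips about 32 mm higher than the reported TCP, so I corrected every later move for this; those grasps all held first time.
- **Floor contact:** the wrist force never clearly showed a part touching down. I released each one at the height worked out from its grasp, within about 1 mm of the floor.
- **One-camera checks:** the arm hid the box and tray from the top camera in the last look, so those final positions come from the scene camera only. An earlier top view did confirm one plug's position.

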